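# Load the lens carousel and hold it facing the index post

### The arm

A 7-joint arm with a two-finger parallel gripper is mounted at the origin on the work surface. World frame = base frame: x ahead of the robot, y to its left, z up, the work surface at z = 0. Lengths are in m, angles in rad, forces in N, time in s.
With the tool pointing down it reaches from about 0.4 to 0.85 m from the base axis. Payload 4.5 kg.
Tool frame: the origin (TCP) lies on the centre line of the jaws, within the pads' length; the fingertips stand 11 mm ahead of it and the grasp point (between the pads) lies 8 mm behind it; z points along the fingers, x is the direction in which the jaws open and shut, and the axes are right-handed (so a half turn about z gives the same grasp; the last joint's range is limited). The gripper opens to 88 mm and grips with 3 to 60 N. Pads are 18 mm wide; open, the fingers measure 123 mm over their backs; the gripper's body (75 mm by 187 mm) begins 45 mm behind the grasp point.
Start: joints at [0.034, 0.689, -0.195, 1.565, 0.157, 0.902, -0.215], TCP at [0.625, 0, 0.25] pointing down, gripper open.
Joint ranges: [-3.01, 3.01], [-0.46, 2.08], [-1.47, 1.51], [0.13, 2.56], [-1, 4.14], [0.04, 2.09], [-2.66, 2.66]. Speed limits (rad/s): [2.57, 2.57, 3.14, 3.14, 3.14, 3.14, 3.14].

### API

Orientations are given as a unit quaternion [x, y, z, w].
In Python, from plant import r, vision, order, nets gives the robot as it stands.
- The arm moves only by the tool send_rows, never from a script. Its argument "series" is a list of rows, each an object with "delta_pos": the shift along the tool's x, y, z in cm, a list of three; "turn": the turn about the tool's z in degrees; "jaw": the closure, from 0 (fully open) to 1 (shut). In form: [{"delta_pos": [x, y, z], "turn": turn, "jaw": jaw}, ...]. A call has 1 to 8 rows; each row is the pose to reach, as a shift and turn from the pose commanded when the call began, along the tool's axes at that moment; what a row does not reach only later rows make up. A row lasts 1/12 s, in which the tool goes at most 41.7 mm and 7.16 degrees, less where a joint would pass 70% of its speed; a pose out of reach is approached as far as the arm can. A call with a gripper value outside its range is refused whole. The fingers move at their own pace and stop on an object; "force" is the grip in N (left out, the last holds). Time passes only in rows, so rows that repeat a pose let the fingers close. It gives the time, the measured TCP pose, the force and the opening at its end, in the units of the state.
- r.get_state(): the state, without advancing time (a new reading comes with each control period).
- vision.snapshot(name): name is "scene" or "side" or "wrist"; returns the picture (480x640x3 uint8, blue, green, red); there is no depth.
- vision.camera_params(name): a dict with "intrinsics" (3x3 intrinsics, pixels), "extrinsics" (4x4, takes a point from world to camera coordinates). Camera axes: x right, y down, z forward; pixel columns grow to the right and rows downward; lengths in m; the calibration is good to about 2 mm. The wrist camera is an equidistant fisheye: a pixel r from the principal point sees the ray r / f radians off the axis. A picture is of the moment at which its call begins: read the wrist's pose just before it. camera_params takes no time and is no camera call; for the wrist camera it gives the pose at the moment of the call.
- order.finish_job(): hands the job in, once; it reports no verdict.
Trained networks look in the newest picture that a camera, given by its name, has taken for a name from the list of things; names that differ only in an ending like _2 or _b are one class to them, and where a whole thing is asked for, a point or a joint stands for the part that bears it (a point fixed in the world has none). Each returns a list of dicts, best first, with "score" (0 to 1); they miss things now and then, are a little off and sometimes report something else, mostly with a low value. They report only what shows in the picture. A call takes as long as a camera call. They do not tell look-alikes from the thing itself.
- nets.boxes_of(camera, label): "location" ([row, column] as shares, 0 to 1, of the picture: columns of its width, rows of its height, amid what is visible of it).
- nets.trace(camera, label): "region" (480x640 bool, what is visible of it) and "location" ([row, column] as shares, 0 to 1, of the picture: columns of its width, rows of its height, amid what is visible of it).
The state is a dict: "clock": time; "q": joint angles; "qd": joint speeds; "joint_torque": joint torques, N m; "tool_pos": TCP position; "eef_rot": TCP orientation; "contact_force": force on the tool from outside, world axes, zero at the start; "moment": the same for the moment, N m; "opening": opening from 0.0 (shut) to 1.0 (fully open).
Only numpy, scipy, OpenCV 4.12 (cv2) and the standard library are available. Lean on these libraries where they do the work, as an engineer would, in place of code of your own. Each camera call takes 0.05 s, during which the arm holds its last target.

### The job

Slip each of the two loose nickel mounting rings over the carousel post that it matches, the wide ring on the thick post and the narrow ring on the thin post, flat on the deck, and let go of them. Then turn the sprung carousel counter-clockwise until the telephoto lens lying on it points straight at the ball-topped steel index post on the counter, and finish while holding it there, still, against its spring; its upright steel grip post is there for turning and holding. Leave the other loose things on the counter where they are.

Things in the scene. Friction and masses are not known exactly. Their poses are not given: they have to be found in the camera images.
- ring_wide: loose nickel mounting ring (all sizes here in mm), outer diameter 62, bore 50, 14 tall, 60 g or so, lying flat on the counter; origin at the centre of its underside, z up
- ring_narrow: loose nickel mounting ring, the look-alike smaller one: outer diameter 48, bore 36, 14 tall, 40 g or so, lying flat on the counter; origin at the centre of its underside, z up
- carousel: round grey deck (diameter 250, top 30 above the counter) with lens, posts, a stub lens (40 wide, 24 tall) and battery (34 by 26, 18 tall) fixed on it; origin on the turning axis under the deck, axes as hub. It starts at its stop and turns counter-clockwise seen from above, up to 1.7 rad. A spring drives it back: at the grip post 1.5 N at the stop, 3 N at 0.6 rad, 4.5 N at 1.2 rad
- hub (a point): centre of the carousel, on the deck's top surface, on the turning axis; turns with the deck, its x axis is the direction in which the lens points, z up
- lens_front (a point): centre of the front glass of the matte grey telephoto lens, which is fixed on the deck lying level along a radius: 137 long, 50 to 56 in diameter, top 62 above the deck, front glass facing outward, 105 from the hub, 34 above the deck; x axis = lens axis, outward
- thick_post (a point): foot of the thick white post (diameter 42, 18 tall, rounded edge) on the deck's top surface; seen along the lens direction 40 behind and 69 left of the hub; axes as hub. Fingers that close along the lens direction here are clear of the lens. For the wide ring, 4 mm play all round; the narrow ring does not go over it
- thin_post (a point): foot of the thin white post (diameter 28, 18 tall, rounded edge) on the deck's top surface; seen along the lens direction 40 behind and 69 right of the hub; axes as hub. Free room as at the thick post. For the narrow ring, 4 mm play all round
- grip_post (a point): foot, on the deck's top surface, of the upright round steel grip post fixed on the deck: diameter 16 (low collar at the foot, 26 wide, 4 tall), 50 tall, 100 from the hub, straight behind the lens (opposite to where it points); axes as hub. It can turn between the fingers while led round the hub in a circle
- index_top (a point): top of the fixed dark steel index post on the counter outside the deck: pin of diameter 12 with an 18 ball on top, 81 tall, 165 from the carousel's axis; x axis points level from the carousel's axis to the index post. The lens must point at it; that is 0.6 to 1.2 rad counter-clockwise of where the lens points at the start
- tripod_foot: black steel tripod foot: round flared pad diameter 38, stem diameter 14, 45 tall; origin under its centre; a bystander, not to be moved
- target_disc: clear glass test target disc, diameter 52, 8 thick, flat on the counter; origin under its centre; a bystander, not to be moved
- filter_tin: glossy round filter tin, diameter 73, 22 tall; origin under its centre; a bystander, not to be moved
- lens_brush: small brush lying flat, 130 long; origin under its middle, x along it; a bystander, not to be moved
- lens_cap: black round lens cap, diameter 62, 9 thick; origin under its centre; a bystander, not to be moved
- screwdriver: screwdriver lying flat, 150 long; origin under its middle, x along it; a bystander, not to be moved
Mind the look-alikes: they are no part of the job. What is shaped like the ring_wide but blue or purple is not meant.

How it is judged:
By the outcome, as a careful person would: the job done as asked, in the order asked, and still so for the second after the job is handed in, while the arm keeps its last pose, push and grip.
It also fails if it takes over 67 s, if anything falls off the work surface, if the arm or the gripper's body presses on something with over 40 N, if the wrist force passes 120 N, or if a joint passes its speed limit or range.

## Working session

There is one attempt and no reset: what is moved stays moved. The work goes in short steps, Python scripts to look and compute and a tool call to move; the robot and the scene stay as the last step left them, time stands still between calls to the robot, and variables do not carry over. Pictures are saved under pics/ and viewed, and the job is handed in when it is done.

Besides the shell and the picture viewer there is one more tool, called after "Request:" as name(argument=value, ...) on one line, values as JSON. send_rows: Moves the arm, as the interface text tells. Its arguments: {"type":"object","properties":{"series":{"type":"array"},"force":{"type":"number"}},"required":["series"]}

```bash
mkdir -p pics; ls; python3 - <<'E'
from plant import r, vision, order, nets
import cv2
s=r.get_state(); print(s)
for n in ("scene","side","wrist"):
    im=vision.snapshot(n); cv2.imwrite(f"pics/{n}0.png",im); p=vision.camera_params(n); print(n,p)
E
```

```text
pics
{'clock': 0.0, 'q': array([ 0.03379802,  0.68997394, -0.19452917,  1.56630064,  0.1573285 ,
        0.90250538, -0.2151114 ]), 'qd': array([ 0.00107311,  0.00101474,  0.00050117,  0.00207544, -0.00050735,
        0.00120752,  0.00056763]), 'joint_torque': array([ 3.38560185e-04, -5.27571630e+01, -1.26686912e+00, -1.53434461e+01,
       -5.26333472e-02,  6.56995355e-03,  1.65937727e-04]), 'tool_pos': array([ 6.24408740e-01, -4.51431813e-05,  2.48928238e-01]), 'eef_rot': array([ 9.99999597e-01,  4.95254439e-05, -8.93023544e-04,  7.14399807e-05]), 'contact_force': array([-0.15229838, -0.08344991,  0.65857484]), 'moment': array([-0.02697614,  0.00835398, -0.00818224]), 'opening': 1.0049065104952706}
scene {'intrinsics': array([[601.29890527,   0.        , 324.74278692],
       [  0.        , 601.29890527, 236.46482847],
       [  0.        ,   0.        ,   1.        ]]), 'extrinsics': array([[-0.85399672,  0.52010357,  0.01348635,  0.4962721 ],
       [ 0.37800789,  0.63807319, -0.6708    , -0.15595134],
       [-0.35749075, -0.56776305, -0.74151566,  1.59106175],
       [ 0.      
[... 312 characters left out ...]
211, -0.57875816, -0.81441221,  0.0815102 ],
       [ 0.04800106,  0.81302192, -0.58025104,  1.26156431],
       [ 0.        ,  0.        ,  0.        ,  1.        ]])}
wrist {'intrinsics': array([[371.64829954,   0.        , 314.64447035],
       [  0.        , 371.64829954, 249.07208267],
       [  0.        ,   0.        ,   1.        ]]), 'extrinsics': array([[ 9.99999041e-01, -4.94462888e-04, -1.29381426e-03,
        -6.23150293e-01],
       [-5.72027793e-05, -9.48053937e-01,  3.18109620e-01,
        -4.32982618e-02],
       [-1.38389911e-03, -3.18109241e-01, -9.48053055e-01,
         3.90071030e-01],
       [ 0.00000000e+00,  0.00000000e+00,  0.00000000e+00,
         1.00000000e+00]])}
```

View pics/scene0.png

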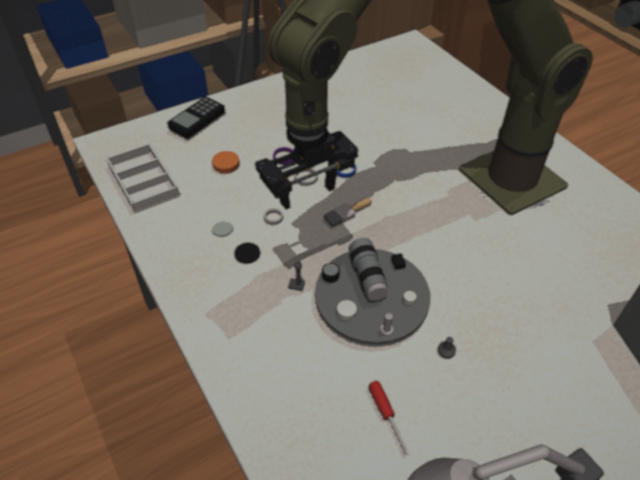

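View pics/side0.png

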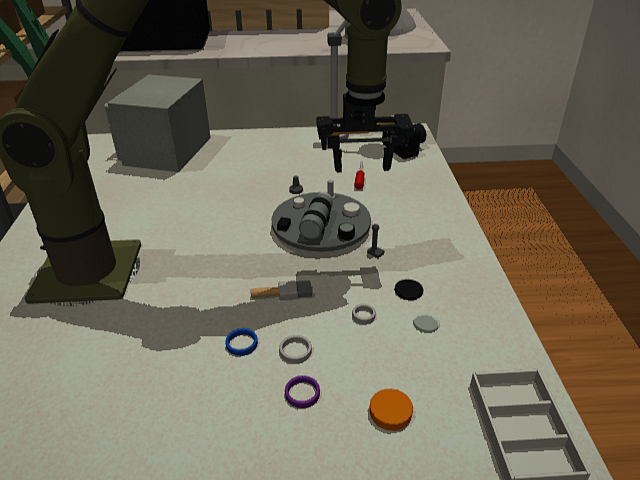

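View pics/wrist0.png

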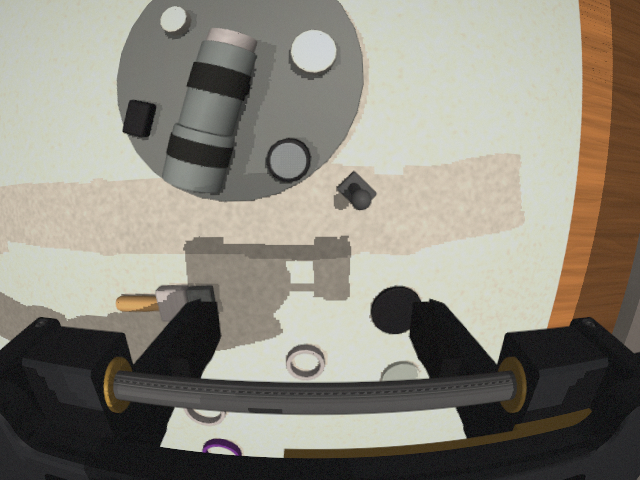

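```bash
cat > h.py <<'E'
import numpy as np, cv2
from plant import r, vision, order, nets
from scipy.optimize import least_squares
def proj(P,X,fish):
    X=np.atleast_2d(X); E=P['extrinsics'];K=P['intrinsics']
    c=X@E[:3,:3].T+E[:3,3]
    if fish:
        rr=np.hypot(c[:,0],c[:,1]);th=np.arctan2(rr,c[:,2]);k=th/np.maximum(rr,1e-9)
        u=c[:,:2]*k[:,None]
    else: u=c[:,:2]/c[:,2:]
    return u*K[0,0]+K[:2,2]
def plane(P,uv,z,fish):
    E=P['extrinsics'];K=P['intrinsics'];d=(np.array(uv,float)-K[:2,2])/K[0,0]
    if fish:
        th=np.hypot(*d); d=np.r_[d/th*np.sin(th),np.cos(th)]
    else: d=np.r_[d,1]
    R=E[:3,:3];c=-R.T@E[:3,3];w=R.T@d
    return c+w*(z-c[2])/w[2]
E
python3 - <<'E'
from h import *
import pickle
out={}
for cam in ("side","scene","wrist"):
    im=vision.snapshot(cam);P=vision.camera_params(cam);f=cam=="wrist"
    for l in ("ring_wide","ring_narrow","thick_post","thin_post","grip_post","index_top","lens_front","carousel"):
        b=nets.boxes_of(cam,l); out[cam,l]=b
        print(cam,l,[(round(x['score'],2),(np.array(x['location'])[::-1]*[640,480]).round(1).tolist()) for x in b[:4]])
    for l in ("ring_wide","ring_narrow","carousel"):
        t=nets.trace(cam,l); out[cam,l,'t']=t
        for x in t[:4]:
            print('  trace',cam,l,round(x['score'],2),x['region'].sum(),(np.array(x['location'])[::-1]*[640,480]).round(1))
    out[cam]=(im,P)
pickle.dump(out,open('o0.pkl','wb')); print(r.get_state()['clock'])
E
```

```text
side ring_wide [(0.77, [307.1, 384.6]), (0.75, [240.5, 348.9]), (0.59, [357.6, 174.2]), (0.58, [297.9, 356.6])]
side ring_narrow [(0.75, [363.1, 315.6])]
side thick_post [(0.87, [324.2, 221.2]), (0.26, [286.5, 292.2])]
side thin_post [(0.69, [321.9, 216.9])]
side grip_post []
side index_top [(0.6, [375.8, 246.2])]
side lens_front [(0.58, [323.5, 219.0])]
side carousel [(0.78, [322.0, 216.1])]
  trace side ring_wide 0.86 515 [240.  334.3]
  trace side ring_wide 0.8 479 [296.4 355.3]
  trace side ring_wide 0.71 546 [301.3 400.4]
  trace side ring_narrow 0.77 328 [364.8 315.3]
  trace side carousel 0.66 4718 [322.6 218.6]
scene ring_wide [(0.71, [309.6, 180.3]), (0.52, [246.7, 250.7]), (0.44, [345.7, 175.3]), (0.22, [381.0, 403.9])]
scene ring_narrow [(0.66, [370.4, 295.3]), (0.53, [270.7, 216.7])]
scene thick_post [(0.59, [370.4, 293.8]), (0.28, [298.8, 281.3])]
scene thin_post [(0.95, [370.4, 294.0])]
scene grip_post [(0.57, [370.1, 297.5]), (0.4, [297.7, 281.2])]
scene index_top [(0.68, [297.1, 281.9])]
scene lens_front [(0.81, [373.6, 297.5])]
scene carousel [(0.86, [368.4, 294.6])]
  trace scene ring_wide 0.47 151 [310.4 182.7]
  trace scene ring_narrow 0.32 340 [446.6 347.2]
  trace scene carousel 0.65 9008 [367.6 296. ]
wrist ring_wide [(0.86, [206.4, 416.1]), (0.84, [219.8, 442.8])]
wrist ring_narrow [(0.85, [305.3, 370.8])]
wrist thick_post [(0.58, [237.1, 90.2])]
wrist thin_post [(0.71, [237.7, 87.5])]
wrist grip_post [(0.76, [236.3, 91.5])]
wrist index_top [(0.56, [355.7, 191.5])]
wrist lens_front [(0.7, [239.0, 89.7])]
wrist carousel [(0.8, [237.9, 86.2])]
  trace wrist ring_wide 0.8 312 [217.3 445.5]
  trace wrist ring_wide 0.57 370 [205.9 414.4]
  trace wrist ring_narrow 0.28 41727 [235.8  89.9]
  trace wrist carousel 0.6 41772 [237.5  88.7]
1.95
```

```bash
python3 - <<'E'
from h import *
import pickle
o=pickle.load(open('o0.pkl','rb'))
im=o['side'][0]
a=cv2.resize(im[165:265,255:395],(800,571),interpolation=cv2.INTER_CUBIC);cv2.imwrite('pics/c1.png',a)
b=cv2.resize(im[285:420,210:450],(800,450),interpolation=cv2.INTER_CUBIC);cv2.imwrite('pics/c2.png',b)
c=cv2.resize(o['scene'][0][230:350,270:470],(800,480),interpolation=cv2.INTER_CUBIC);cv2.imwrite('pics/c3.png',c)
E
```

```text
(no output)
```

View pics/c1.png

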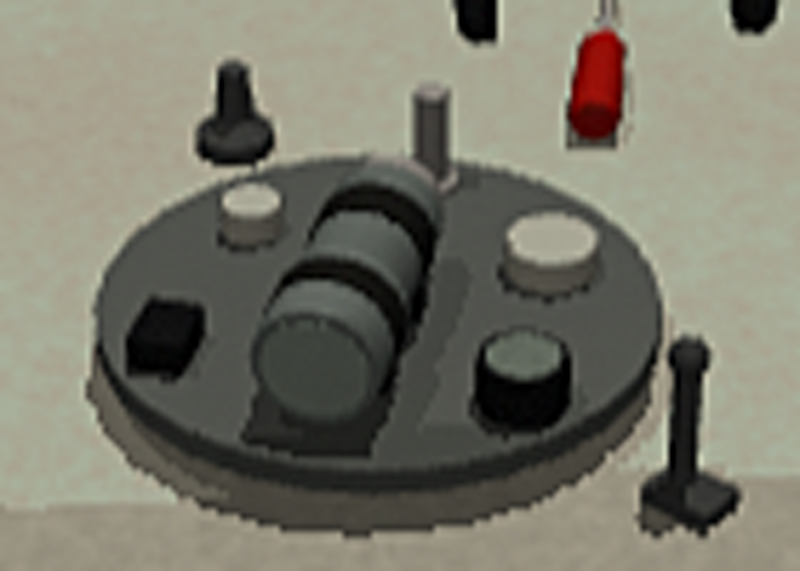

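View pics/c2.png

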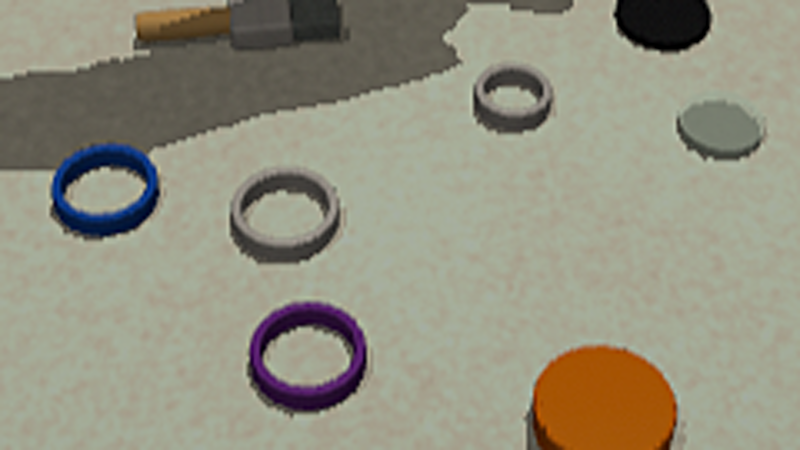

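View pics/c3.png

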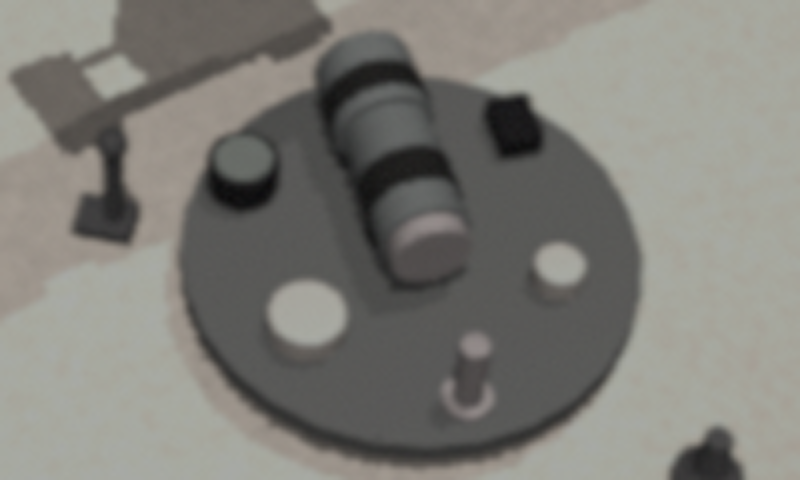

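```bash
python3 - <<'E'
from h import *
import pickle
o=pickle.load(open('o0.pkl','rb'))
Ps={c:o[c][1] for c in('side','scene','wrist')}
T={'thick':(0.048,{'side':(351.2,206.6),'scene':(346.4,307.9),'wrist':(314,51)}),
'thin':(0.048,{'side':(298.5,199.6),'scene':(409.6,295.4),'wrist':(173,19)}),
'grip':(0.080,{'side':(330.2,180.2),'scene':(388.4,315.6)}),
'ball':(0.072,{'side':(375.2,226.7),'scene':(297.4,264.4),'wrist':(360,198)}),
'wide':(0.014,{'side':(295.5,347.1)}),'narrow':(0.014,{'side':(363.6,312.0),'wrist':(305,361),'scene':(273.5,216)})}
for k,(z,d) in T.items():
    for c,uv in d.items(): print(k,c,(plane(Ps[c],uv,z,c=='wrist')[:2]*1000).round(1))
def res(p):
    x,y,t,a=p; R=np.array([[np.cos(t),-np.sin(t)],[np.sin(t),np.cos(t)]]);e=[]
    for k,l in dict(thick=(-.04,.069),thin=(-.04,-.069),grip=(-.1,0),ball=None).items() if 0 else [('thick',(-.04,.069)),('thin',(-.04,-.069)),('grip',(-.1,0)),('ball',None)]:
        z,d=T[k]; q=R@np.array(l) if l else .165*np.array([np.cos(a),np.sin(a)])
        X=np.r_[x+q[0],y+q[1],z]
        for c,uv in d.items(): e+=list((proj(Ps[c],X,c=='wrist')[0]-uv))
    return np.array(e)
s=least_squares(res,[.53,-.14*0+.2,1.2,1],loss='soft_l1')
print(s.x, s.x[3]-s.x[2]); print(res(s.x).reshape(-1,2).round(1).tolist())
E
```

```text
thick side [621.4 151.1]
thick scene [624.6 156.3]
thick wrist [623.5 154. ]
thin side [490.1 194.3]
thin scene [492.8 197.6]
thin wrist [492.5 195.7]
grip side [574.5 231.9]
grip scene [576.4 233.1]
ball side [663.   23.9]
ball scene [663.6  20.8]
ball wrist [662.7  24.3]
wide side [ 469.9 -281.5]
narrow side [ 610.8 -195.1]
narrow wrist [ 612.2 -183.7]
narrow scene [ 615.6 -183.7]
[ 0.59800148  0.17660301  1.21545255 -1.168576  ] -2.384028549231731
[[-40.7, -1.0], [43.4, -18.6], [-114.6, -3.2], [65.3, 14.4], [-83.6, 3.4], [169.7, 74.4], [-0.0, 31.4], [-35.8, -52.8], [-0.2, -0.2], [1.3, 1.0], [-0.1, -0.5]]
```

```bash
python3 - <<'E'
from h import *
import pickle
o=pickle.load(open('o0.pkl','rb'))
Ps={c:o[c][1] for c in('side','scene','wrist')}
T={'thick':((-.04,.069),0.048,{'side':(351.2,206.6),'scene':(346.4,307.9),'wrist':(314,51)}),
'thin':((-.04,-.069),0.048,{'side':(298.5,199.6),'scene':(409.6,295.4),'wrist':(173,19)}),
'grip':((-.1,0),0.080,{'side':(330.2,180.2),'scene':(388.4,315.6)}),
'ball':(None,0.072,{'side':(375.2,226.7),'scene':(297.4,264.4),'wrist':(360,198)})}
def res(p):
    x,y,t,a=p; R=np.array([[np.cos(t),-np.sin(t)],[np.sin(t),np.cos(t)]]);e=[]
    for k,(l,z,d) in T.items():
        q=R@np.array(l) if l else .165*np.array([np.cos(a),np.sin(a)])
        X=np.r_[x+q[0],y+q[1],z]
        for c,uv in d.items(): e+=list((proj(Ps[c],X,c=='wrist')[0]-uv))
    return np.array(e)
s=least_squares(res,[.545,.14,-1.8,-.9],loss='soft_l1')
print(s.x, s.x[3]-s.x[2]); print(res(s.x).reshape(-1,2).round(1).tolist())
im=o['wrist'][0]
cv2.imwrite('pics/c4.png',cv2.resize(im[300:470,120:420],(800,453),interpolation=cv2.INTER_CUBIC))
# overlay rings at candidates on all
for c in Ps:
    v=o[c][0].copy()
    for (x,y,R) in ((.6108,-.1951,.024),(.612,-.184,.024),(.470,-.2815,.031)):
        t=np.linspace(0,6.28,60); pts=proj(Ps[c],np.c_[x+R*np.cos(t),y+R*np.sin(t),0*t+.014],c=='wrist')
        cv2.polylines(v,[pts.round().astype(int)],True,(0,0,255) if y<-.19 else (255,0,0),1)
    cv2.imwrite(f'pics/ov_{c}.png',v)
a=cv2.imread('pics/ov_side.png')[285:420,210:450];b=cv2.imread('pics/ov_wrist.png')[300:470,120:420]
a=cv2.resize(a,(533,300));b=cv2.resize(b,(529,300));
m=np.zeros((600,540,3),np.uint8);m[:300,:533]=a;m[300:,:529]=b;cv2.imwrite('pics/ov.png',m)
E
```

```text
[ 0.54505047  0.13754789 -1.88454803 -0.76968611] 1.1148619163500726
[[0.5, -0.7], [0.1, -1.0], [-0.5, -0.3], [0.6, -0.6], [0.2, -0.4], [-0.7, -1.0], [0.5, -0.2], [0.1, -0.3], [0.3, 0.3], [0.4, 0.6], [0.9, 1.8]]
```

View pics/ov.png

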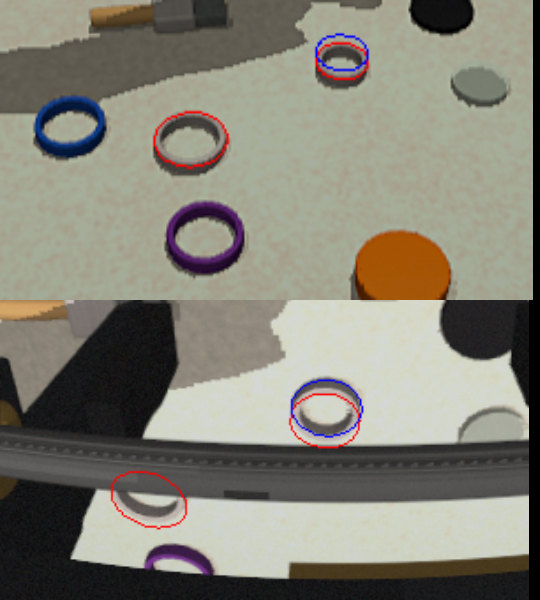

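```bash
python3 - <<'E'
from h import *
import pickle
o=pickle.load(open('o0.pkl','rb'))
Ps={c:o[c][1] for c in('side','scene','wrist')}
f=lambda u,v,s,ox,oy:((u+.5)/s-.5+ox,(v+.5)/s-.5+oy)
for n,(u,v),z in [('blue',(106,185),.014),('purple',(308,350),.014),('tin',(604,400),.022),('cap',(663,18),.009),('disc',(720,127),.008),('brush_tip',(318,18),.01),('brush_handle',(150,25),.01)]:
    print(n,(1000*plane(Ps['side'],f(u,v,10/3,210,285),z,0)[:2]).round())
for n,(u,v),z in [('stub',(525,353),.054),('tripod',(235,140),.005)]:
    print(n,(1000*plane(Ps['side'],f(u,v,5.714,255,165),z,0)[:2]).round())
h=np.array([.5450,.1375]);t=-1.8845
for n,l in dict(thick=(-.04,.069),thin=(-.04,-.069),grip=(-.1,0)).items():
    for dt in(0,1.115):
        a=t+dt;print(n,dt,h+np.array([l[0]*np.cos(a)-l[1]*np.sin(a),l[0]*np.sin(a)+l[1]*np.cos(a)]))
E
```

```text
blue [ 366. -256.]
purple [ 479. -382.]
tin [ 627. -430.]
cap [ 717. -129.]
disc [ 732. -229.]
brush_tip [ 494. -114.]
brush_handle [ 386. -114.]
stub [600.  56.]
tripod [484. 320.]
thick 0 [0.62297595 0.15425562]
thick 1.115 [0.56427821 0.21489089]
thin 0 [0.49171074 0.19684016]
thin 1.115 [0.4682611 0.1157712]
grip 0 [0.57585837 0.23261972]
grip 1.115 [0.47317414 0.20707762]
```

Request:
send_rows(series=[{"delta_pos": [-0.2, 2.5, 1], "turn": 0, "jaw": 0}, {"delta_pos": [-0.4, 6, 3.5], "turn": 0, "jaw": 0}, {"delta_pos": [-0.7, 9.5, 6], "turn": 0, "jaw": 0}, {"delta_pos": [-0.9, 13, 8.5], "turn": 0, "jaw": 0}, {"delta_pos": [-1.1, 16, 10.8], "turn": 0, "jaw": 0}, {"delta_pos": [-1.2, 18, 12.4], "turn": 0, "jaw": 0}, {"delta_pos": [-1.2, 18.7, 13], "turn": 0, "jaw": 0}, {"delta_pos": [-1.2, 18.7, 13], "turn": 0, "jaw": 0}])

```text
clock: 2.62
tool_pos: [0.6117, -0.1893, 0.1181]
eef_rot: [1.0, -0.002, -0.001, 0.0]
contact_force: [-0.8, 0.7, -0.3]
opening: 1.003
```

```bash
cat > look.py <<'E'
from h import *
import sys,pickle
def look(tag,cam='wrist'):
    s=r.get_state();P=vision.camera_params(cam);im=vision.snapshot(cam)
    cv2.imwrite(f'pics/{tag}.png',im);pickle.dump((s,P,im),open(f'{tag}.pkl','wb'))
    print(s['clock'],s['tool_pos'].round(4),s['eef_rot'].round(4),s['opening'],s['contact_force'].round(2),s['q'].round(2))
    return s,P,im
if __name__=='__main__': look(*sys.argv[1:])
E
python3 look.py w1
```

```text
2.6167 [ 0.6117 -0.1893  0.1181] [ 1.0e+00 -1.9e-03 -1.5e-03  3.0e-04] 1.0029643860549595 [-0.83  0.75 -0.3 ] [ 0.33  0.88 -0.19  1.62  0.23  0.67  0.02]
```

View pics/w1.png

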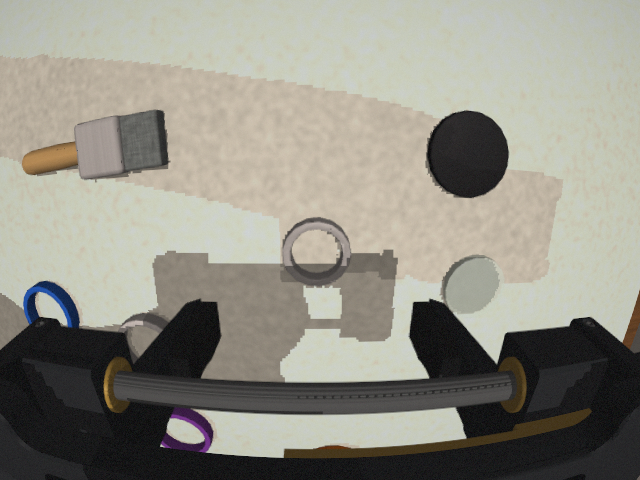

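```bash
python3 - <<'E'
from h import *
import pickle
s,P,im=pickle.load(open('w1.pkl','rb'))
for uv in ((317,250),(317,218),(283,251),(351,251),(317,285)):
    for z in (.014,0.0): print(uv,z,plane(P,uv,z,1).round(4))
v=im.copy()
x,y=plane(P,(317,250),.014,1)[:2]
t=np.linspace(0,6.28,80)
for R,z,c in((.024,.014,(0,0,255)),(.018,.014,(0,0,255)),(.024,0,(255,0,0))):
    cv2.polylines(v,[(proj(P,np.c_[x+R*np.cos(t),y+R*np.sin(t),0*t+z],1)).round().astype(int)],True,c,1)
cv2.imwrite('pics/w1o.png',cv2.resize(v[190:310,240:400],(800,600),interpolation=cv2.INTER_NEAREST))
E
```

```text
(317, 250) 0.014 [ 0.6119 -0.1871  0.014 ]
(317, 250) 0.0 [ 0.6119 -0.1918  0.    ]
(317, 218) 0.014 [ 0.6119 -0.1649  0.014 ]
(317, 218) 0.0 [ 0.612  -0.1683  0.    ]
(283, 251) 0.014 [ 0.5888 -0.1877  0.014 ]
(283, 251) 0.0 [ 0.5875 -0.1925  0.    ]
(351, 251) 0.014 [ 0.6349 -0.1879  0.014 ]
(351, 251) 0.0 [ 0.6363 -0.1927  0.    ]
(317, 285) 0.014 [ 0.6118 -0.2129  0.014 ]
(317, 285) 0.0 [ 0.6118 -0.2192  0.    ]
```

View pics/w1o.png

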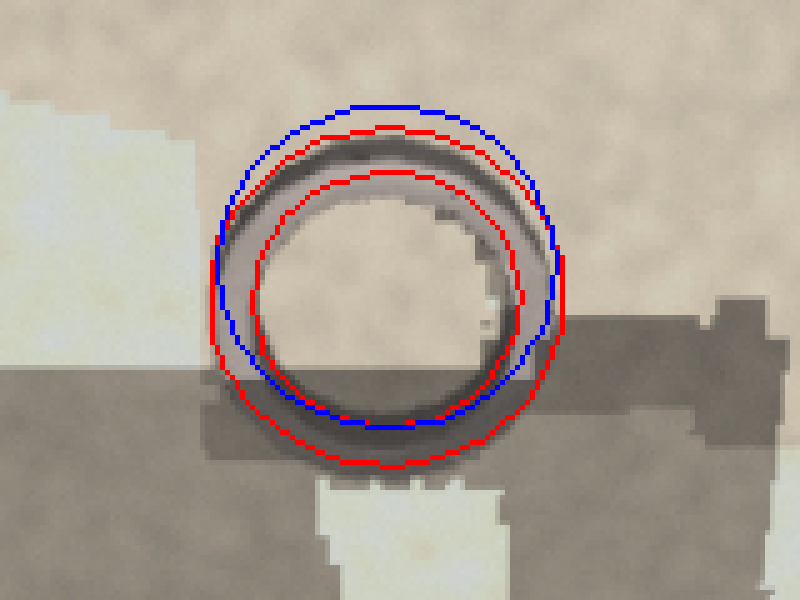

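Request:
send_rows(series=[{"delta_pos": [-0.1, 0, 2.5], "turn": 0, "jaw": 0}, {"delta_pos": [-0.1, 0, 5.5], "turn": 0, "jaw": 0}, {"delta_pos": [-0.1, 0, 8], "turn": 0, "jaw": 0}, {"delta_pos": [-0.1, 0, 9.7], "turn": 0, "jaw": 0.2}, {"delta_pos": [-0.1, 0, 10.2], "turn": 0, "jaw": 0.3}, {"delta_pos": [-0.1, 0, 10.2], "turn": 0, "jaw": 0.4}, {"delta_pos": [-0.1, 0, 10.2], "turn": 0, "jaw": 0.6}, {"delta_pos": [-0.1, 0, 10.2], "turn": 0, "jaw": 0.7}], force=20)

```text
clock: 3.33
tool_pos: [0.6137, -0.1862, 0.0197]
eef_rot: [1.0, 0.001, 0.002, 0.0]
contact_force: [0.2, 0.2, 1.2]
opening: 0.644
```

```bash
python3 look.py w2
```

```text
3.3333 [ 0.6137 -0.1862  0.0197] [1.0e+00 5.0e-04 1.7e-03 1.0e-04] 0.6441801794548507 [0.21 0.16 1.17] [ 0.3   1.02 -0.15  1.64  0.27  0.5  -0.01]
```

View pics/w2.png

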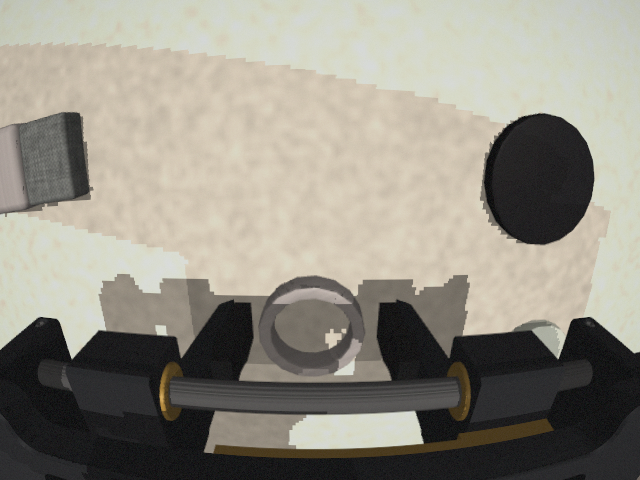

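```bash
python3 - <<'E'
from h import *
for i in range(5):
    s=r.get_state();print(s['clock'],s['tool_pos'].round(4),s['opening']);vision.snapshot('wrist')
import pickle
s,P,im=pickle.load(open('w2.pkl','rb'))
print(plane(P,(311,326),.014,1),plane(P,(311,276),.014,1),plane(P,(311,374),.014,1))
v=im.copy();t=np.linspace(0,6.28,80)
for R,z,c in((.024,.014,(0,0,255)),(.018,.014,(0,0,255)),(.024,0,(255,0,0))):
    cv2.polylines(v,[(proj(P,np.c_[.611+R*np.cos(t),-.1893+R*np.sin(t),0*t+z],1)).round().astype(int)],True,c,1)
cv2.imwrite('pics/w2o.png',cv2.resize(v[250:410,220:430],(788,600),interpolation=cv2.INTER_NEAREST))
E
```

```text
3.3833 [ 0.6136 -0.1866  0.0197] 0.6009929001575667
3.4333 [ 0.6132 -0.1869  0.0194] 0.5539271745416722
3.4833 [ 0.6132 -0.1869  0.0193] 0.5302596700778153
3.5333 [ 0.6132 -0.1869  0.0193] 0.5296394272060584
3.5833 [ 0.6132 -0.1869  0.0193] 0.5336904037845496
[ 0.61115841 -0.18533564  0.014     ] [ 0.61124169 -0.16182847  0.014     ] [ 0.61104551 -0.21169318  0.014     ]
```

View pics/w2o.png

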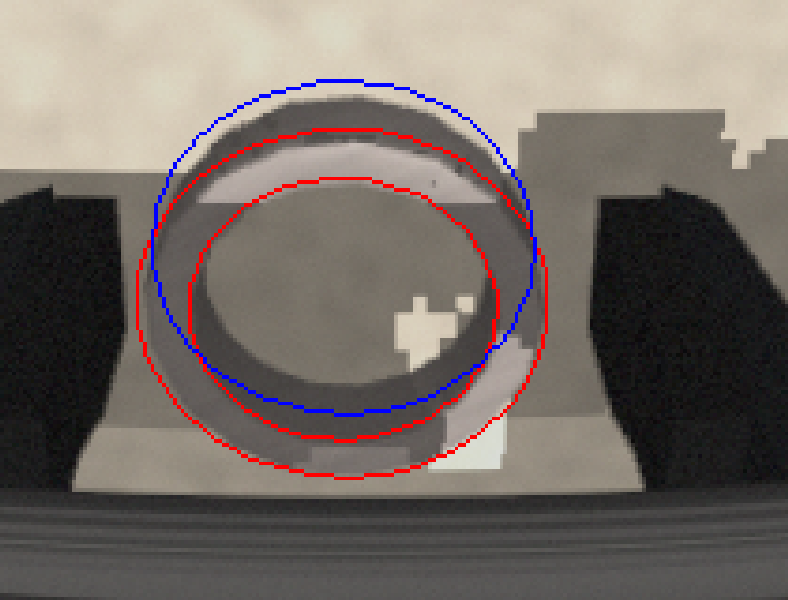

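Request:
send_rows(series=[{"delta_pos": [0, 0, -1.5], "turn": 0, "jaw": 0.8}, {"delta_pos": [0, 0, -5], "turn": 0, "jaw": 0.8}, {"delta_pos": [0, -0.5, -9], "turn": 0, "jaw": 0.8}, {"delta_pos": [-0.6, -3, -12], "turn": -5, "jaw": 0.8}, {"delta_pos": [-1.6, -6.5, -13], "turn": -12, "jaw": 0.8}, {"delta_pos": [-2.8, -10, -13], "turn": -19, "jaw": 0.8}, {"delta_pos": [-4, -13.5, -13], "turn": -26, "jaw": 0.8}, {"delta_pos": [-5, -17, -13], "turn": -33, "jaw": 0.8}], force=30)

```text
clock: 4.3
tool_pos: [0.5612, -0.0161, 0.1494]
eef_rot: [0.958, 0.286, 0.001, 0.0]
contact_force: [-0.3, -0.1, -0.1]
opening: 0.523
```

Request:
send_rows(series=[{"delta_pos": [0.9, -3.5, 0], "turn": -7, "jaw": 0.8}, {"delta_pos": [1.8, -7, 0], "turn": -14, "jaw": 0.8}, {"delta_pos": [2.8, -10.5, 0], "turn": -21, "jaw": 0.8}, {"delta_pos": [3.7, -14, 0], "turn": -28, "jaw": 0.8}, {"delta_pos": [4.6, -17.3, 0], "turn": -35, "jaw": 0.8}, {"delta_pos": [5.4, -20.3, 1], "turn": -39, "jaw": 0.8}, {"delta_pos": [5.75, -21.75, 2], "turn": -39, "jaw": 0.8}, {"delta_pos": [5.75, -21.75, 2], "turn": -39, "jaw": 0.8}])

```text
clock: 4.97
tool_pos: [0.4897, 0.2014, 0.1278]
eef_rot: [0.807, 0.591, 0.0, -0.001]
contact_force: [0.1, -0.4, -0.9]
opening: 0.525
```

```bash
python3 -c "
from h import *
vision.snapshot('side');vision.snapshot('side')"; python3 look.py w3;python3 look.py s3 side
```

```text
5.0667 [0.4919 0.1962 0.1283] [ 8.089e-01  5.880e-01 -2.000e-04  7.000e-04] 0.5236071845413018 [ 0.82  0.33 -0.38] [-0.23  0.78 -0.4   1.95  0.57  0.53  0.23]
5.1167 [0.4924 0.1951 0.1283] [ 8.095e-01  5.871e-01 -2.000e-04  1.000e-03] 0.5245562204221923 [ 0.25 -0.35  0.14] [-0.23  0.78 -0.4   1.95  0.57  0.53  0.23]
```

View pics/w3.png

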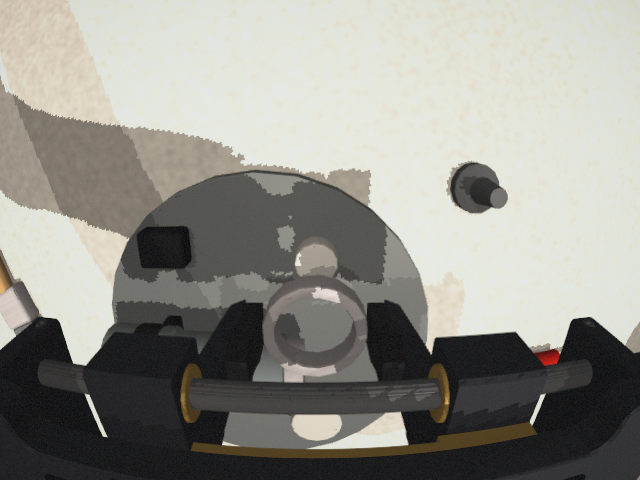

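View pics/s3.png

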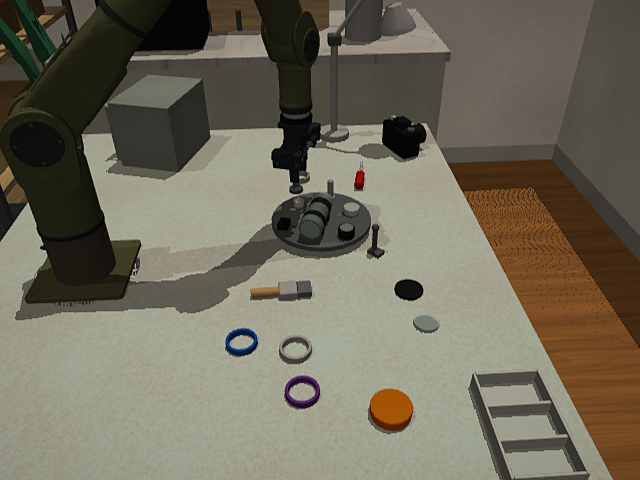

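```bash
python3 look.py w4; python3 - <<'E'
from h import *
import pickle
s,P,im=pickle.load(open('w4.pkl','rb'))
cv2.imwrite('pics/w4o.png',cv2.resize(im[220:450,240:400],(417,600),interpolation=cv2.INTER_NEAREST))
v=im.copy();t=np.linspace(0,6.28,80)
h=np.array([.5450,.1375]);a=-1.8845
def T(l): return h+np.array([l[0]*np.cos(a)-l[1]*np.sin(a),l[0]*np.sin(a)+l[1]*np.cos(a)])
def C(x,y,R,z,c): cv2.polylines(v,[(proj(P,np.c_[x+R*np.cos(t),y+R*np.sin(t),0*t+z],1)).round().astype(int)],True,c,1)
C(*T((-.04,-.069)),.014,.048,(0,0,255));C(*T((-.04,.069)),.021,.048,(0,0,255))
C(*s['tool_pos'][:2],.024,s['tool_pos'][2]-.0053,(255,0,0))
C(*s['tool_pos'][:2],.018,s['tool_pos'][2]-.0053,(255,0,0))
C(*h,.125,.030,(0,255,0))
cv2.imwrite('pics/w4p.png',cv2.resize(v[220:450,240:400],(417,600),interpolation=cv2.INTER_NEAREST))
m=np.hstack([cv2.imread('pics/w4o.png')[:, :390],cv2.imread('pics/w4p.png')[:,:390]]);cv2.imwrite('pics/w4m.png',m)
E
```

```text
5.1667 [0.4928 0.1947 0.1284] [0.8098 0.5867 0.     0.0011] 0.5234161472663086 [-0.28  0.57  0.46] [-0.23  0.78 -0.4   1.95  0.57  0.53  0.23]
```

View pics/w4m.png

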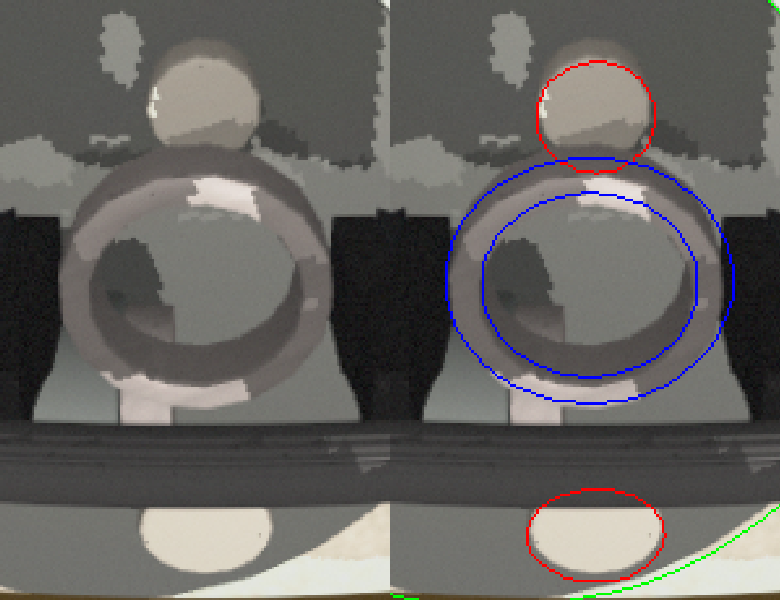

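Request:
send_rows(series=[{"delta_pos": [0.1, -0.25, 1.5], "turn": 0, "jaw": 0.8}, {"delta_pos": [0.15, -0.45, 3], "turn": 0, "jaw": 0.8}, {"delta_pos": [0.15, -0.45, 4.4], "turn": 0, "jaw": 0.8}, {"delta_pos": [0.15, -0.45, 4.8], "turn": 0, "jaw": 0.8}, {"delta_pos": [0.15, -0.45, 4.8], "turn": 0, "jaw": 0.8}, {"delta_pos": [0.15, -0.45, 4.8], "turn": 0, "jaw": 0.8}])

```text
clock: 5.72
tool_pos: [0.4886, 0.1988, 0.0802]
eef_rot: [0.809, 0.587, 0.0, 0.0]
contact_force: [-1.2, -0.0, 0.1]
opening: 0.525
```

```bash
cat > ov.py <<'E'
from look import *
def ov(tag,ringR,crop,out,dt=0):
    s,P,im=pickle.load(open(tag+'.pkl','rb'))
    v=im.copy();t=np.linspace(0,6.28,80)
    h=np.array([.5450,.1375]);a=-1.8845+dt
    def T(l): return h+np.array([l[0]*np.cos(a)-l[1]*np.sin(a),l[0]*np.sin(a)+l[1]*np.cos(a)])
    def C(x,y,R,z,c): cv2.polylines(v,[(proj(P,np.c_[x+R*np.cos(t),y+R*np.sin(t),0*t+z],1)).round().astype(int)],True,c,1)
    for z in(.048,):
        C(*T((-.04,-.069)),.014,z,(0,0,255));C(*T((-.04,.069)),.021,z,(0,0,255))
    z=s['tool_pos'][2]
    C(*s['tool_pos'][:2],ringR,z-.0053,(255,0,0)); C(*s['tool_pos'][:2],ringR-.006,z-.0053,(255,0,0))
    x0,y0,x1,y1=crop
    k=min(395/(x1-x0),600/(y1-y0)); sz=(int((x1-x0)*k),int((y1-y0)*k))
    cv2.imwrite(f'pics/{out}.png',np.hstack([cv2.resize(i[y0:y1,x0:x1],sz,interpolation=cv2.INTER_CUBIC) for i in(im,v)]))
E
python3 - <<'E'
from ov import *
vision.snapshot('side');look('w5');ov('w5',.024,(240,220,400,450),'w5m')
E
```

```text
5.7667 [0.4887 0.1991 0.0805] [8.094e-01 5.873e-01 6.000e-04 3.000e-04] 0.5257433040807846 [ 0.52  0.57 -1.03] [-0.28  0.85 -0.32  1.98  0.64  0.41  0.16]
```

View pics/w5m.png

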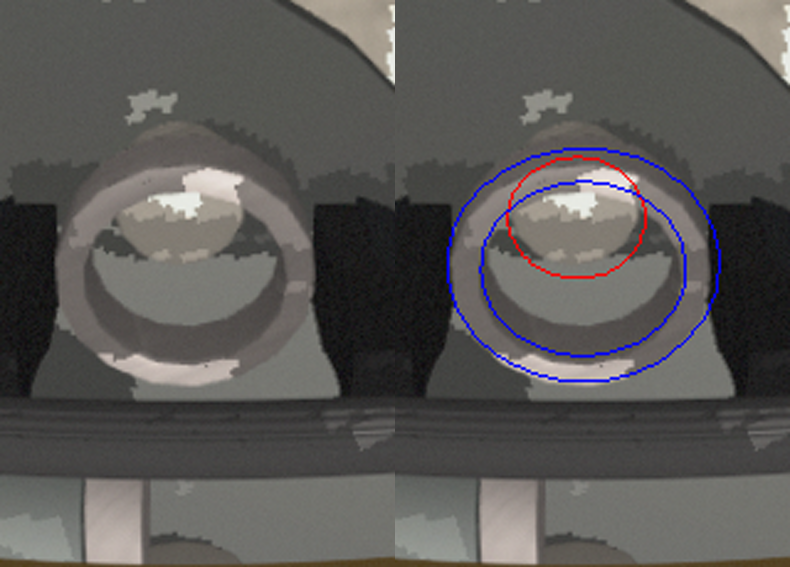

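Request:
send_rows(series=[{"delta_pos": [-0.14, 0.06, 0.2], "turn": 0, "jaw": 0.8}, {"delta_pos": [-0.14, 0.06, 0.7], "turn": 0, "jaw": 0.8}, {"delta_pos": [-0.14, 0.06, 1.2], "turn": 0, "jaw": 0.8}, {"delta_pos": [-0.14, 0.06, 1.7], "turn": 0, "jaw": 0.8}, {"delta_pos": [-0.14, 0.06, 1.7], "turn": 0, "jaw": 0.8}])

```text
clock: 6.23
tool_pos: [0.4875, 0.1978, 0.0617]
eef_rot: [0.809, 0.588, -0.001, -0.0]
contact_force: [-0.2, -0.3, -0.7]
opening: 0.525
```

```bash
python3 - <<'E'
from ov import *
look('w6');ov('w6',.024,(240,220,400,450),'w6m')
E
```

```text
6.2333 [0.4875 0.1978 0.0617] [ 8.089e-01  5.879e-01 -8.000e-04 -1.000e-04] 0.5254525703052567 [-0.21 -0.26 -0.68] [-0.3   0.88 -0.29  1.99  0.66  0.37  0.14]
```

View pics/w6m.png

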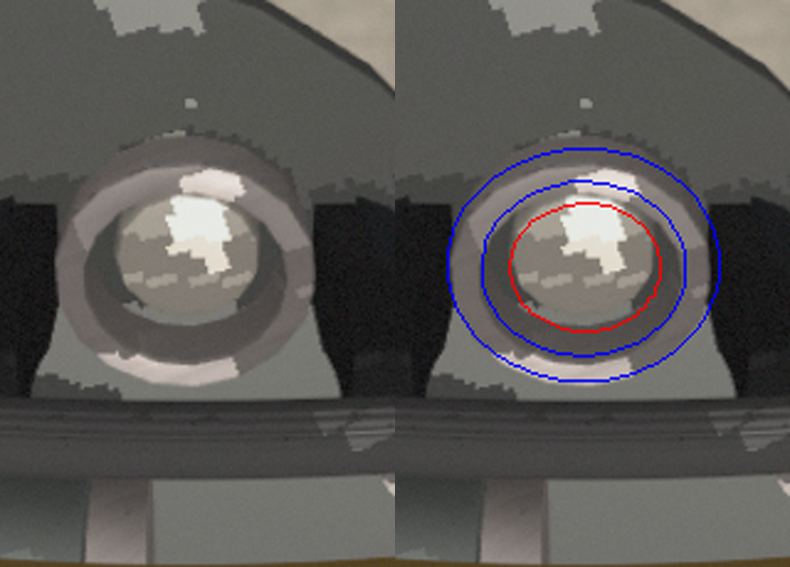

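Request:
send_rows(series=[{"delta_pos": [0, 0, 0.4], "turn": 0, "jaw": 0.8}, {"delta_pos": [0, 0, 0.8], "turn": 0, "jaw": 0.8}, {"delta_pos": [0, 0, 1.1], "turn": 0, "jaw": 0.8}, {"delta_pos": [0, 0, 1.1], "turn": 0, "jaw": 0.8}, {"delta_pos": [0, 0, 1.1], "turn": 0, "jaw": 0.8}])

```text
clock: 6.7
tool_pos: [0.488, 0.198, 0.0515]
eef_rot: [0.809, 0.588, -0.0, 0.0]
contact_force: [-0.1, -0.5, -0.1]
opening: 0.522
```

```bash
python3 - <<'E'
from ov import *
look('w7');ov('w7',.024,(240,220,400,450),'w7m')
E
```

```text
6.7 [0.488  0.198  0.0515] [ 8.090e-01  5.878e-01 -2.000e-04  0.000e+00] 0.5224710936178166 [-0.12 -0.46 -0.08] [-0.31  0.9  -0.27  1.99  0.67  0.34  0.13]
```

View pics/w7m.png

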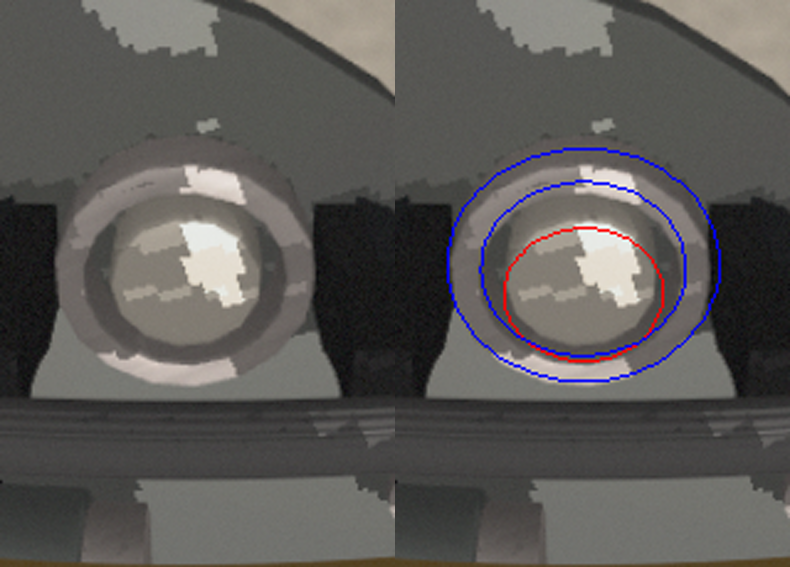

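Request:
send_rows(series=[{"delta_pos": [0, 0, 0.12], "turn": 0, "jaw": 0.8}, {"delta_pos": [0, 0, 0.12], "turn": 0, "jaw": 0.3}, {"delta_pos": [0, 0, 0.12], "turn": 0, "jaw": 0.2}, {"delta_pos": [0, 0, 0.12], "turn": 0, "jaw": 0.2}, {"delta_pos": [0, 0, -0.6], "turn": 0, "jaw": 0.2}, {"delta_pos": [0, 0, -3], "turn": 0, "jaw": 0.2}, {"delta_pos": [0, 0, -6.5], "turn": 0, "jaw": 0.1}, {"delta_pos": [0, 0, -10], "turn": 0, "jaw": 0}])

```text
clock: 7.42
tool_pos: [0.4873, 0.1977, 0.1529]
eef_rot: [0.809, 0.588, -0.001, -0.0]
contact_force: [0.6, 0.9, -0.4]
opening: 0.929
```

```bash
python3 - <<'E'
from ov import *
look('w8');look('s8','side')
cv2.imwrite('pics/s8c.png',cv2.resize(pickle.load(open('s8.pkl','rb'))[2][130:265,235:405],(756,600),interpolation=cv2.INTER_CUBIC))
E
```

```text
7.4167 [0.4873 0.1977 0.1529] [ 8.088e-01  5.880e-01 -1.100e-03 -2.000e-04] 0.9290806594750856 [ 0.6   0.9  -0.43] [-0.21  0.74 -0.44  1.94  0.55  0.58  0.24]
7.4667 [0.4904 0.1996 0.159 ] [8.090e-01 5.878e-01 4.300e-03 7.000e-04] 0.9761676718053626 [0.62 0.69 2.94] [-0.2   0.73 -0.44  1.94  0.54  0.59  0.25]
```

View pics/w8.png

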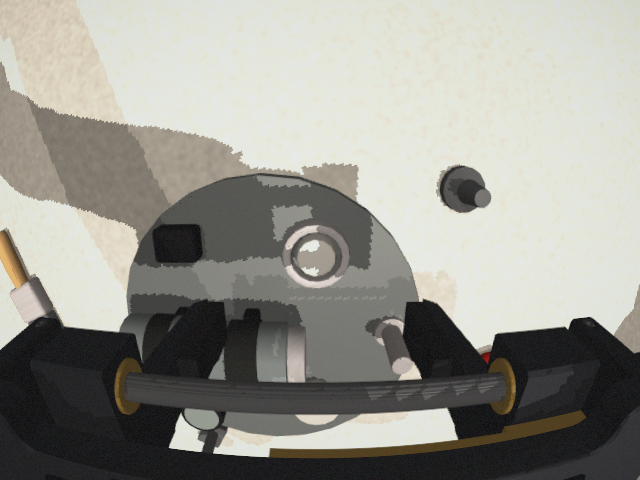

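View pics/s8c.png

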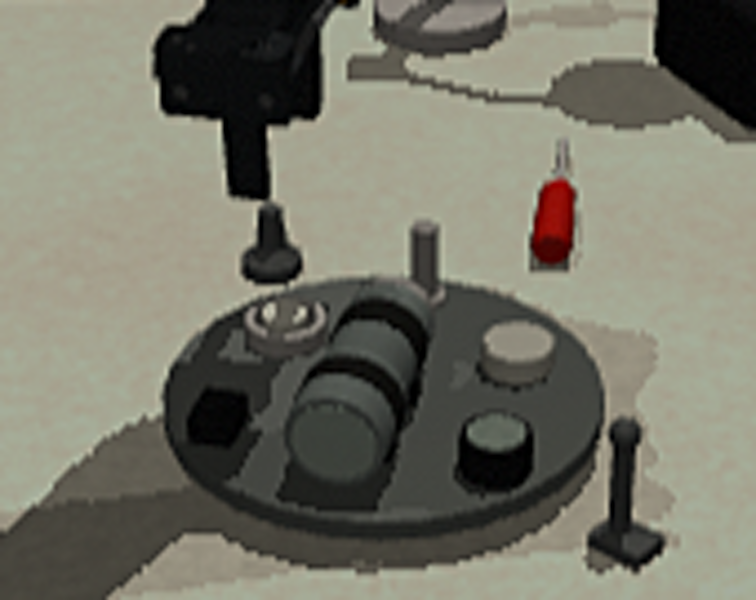

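Request:
send_rows(series=[{"delta_pos": [-1.9, 0.5, -0.5], "turn": 2, "jaw": 0}, {"delta_pos": [-5.3, 1.5, -1], "turn": 6, "jaw": 0}, {"delta_pos": [-9, 2.5, -1], "turn": 10, "jaw": 0}, {"delta_pos": [-12.8, 3.6, -1], "turn": 14, "jaw": 0}, {"delta_pos": [-16.6, 4.7, -1], "turn": 18, "jaw": 0}, {"delta_pos": [-20.4, 5.8, -1], "turn": 22, "jaw": 0}, {"delta_pos": [-24.2, 6.8, -1], "turn": 26, "jaw": 0}, {"delta_pos": [-28, 7.9, -1], "turn": 32, "jaw": 0}])

```text
clock: 8.18
tool_pos: [0.4759, -0.0946, 0.1617]
eef_rot: [0.94, 0.34, -0.0, -0.0]
contact_force: [0.7, 0.1, 0.3]
opening: 0.999
```

Request:
send_rows(series=[{"delta_pos": [-2.4, 2.7, 0.8], "turn": 0, "jaw": 0}, {"delta_pos": [-4.9, 5.4, 1.6], "turn": 0, "jaw": 0}, {"delta_pos": [-7.3, 8.1, 2.4], "turn": 0, "jaw": 0}, {"delta_pos": [-9.7, 10.7, 3.2], "turn": 0, "jaw": 0}, {"delta_pos": [-11.7, 13, 4], "turn": 0, "jaw": 0}, {"delta_pos": [-12.6, 13.95, 4], "turn": 0, "jaw": 0}, {"delta_pos": [-12.6, 13.95, 4], "turn": 0, "jaw": 0}, {"delta_pos": [-12.6, 13.95, 4], "turn": 0, "jaw": 0}])

```text
clock: 8.85
tool_pos: [0.4695, -0.2804, 0.1215]
eef_rot: [0.94, 0.341, 0.0, -0.0]
contact_force: [-0.2, 0.2, -0.0]
opening: 1.0
```

```bash
python3 - <<'E'
from ov import *
vision.snapshot('side');s,P,im=look('w9')
v=im.copy();t=np.linspace(0,6.28,80)
for R,z,c in((.031,.014,(0,0,255)),(.025,.014,(0,0,255)),(.031,0,(255,0,0))):
    cv2.polylines(v,[(proj(P,np.c_[.470+R*np.cos(t),-.280+R*np.sin(t),0*t+z],1)).round().astype(int)],True,c,1)
cv2.imwrite('pics/w9o.png',cv2.resize(v[180:330,220:420],(800,600),interpolation=cv2.INTER_NEAREST))
E
```

```text
8.9 [ 0.4701 -0.279   0.1218] [ 9.395e-01  3.426e-01  4.000e-04 -6.000e-04] 0.9979281211911647 [ 0.01  1.01 -0.2 ] [ 0.68  0.8  -0.38  1.9   0.54  0.54  0.63]
```

View pics/w9.png

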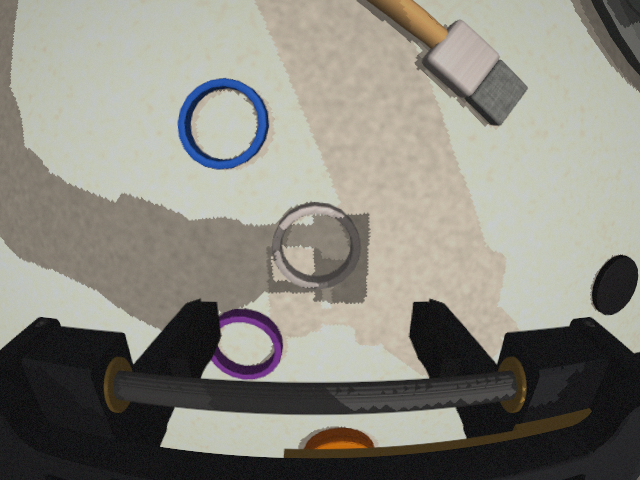

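View pics/w9o.png

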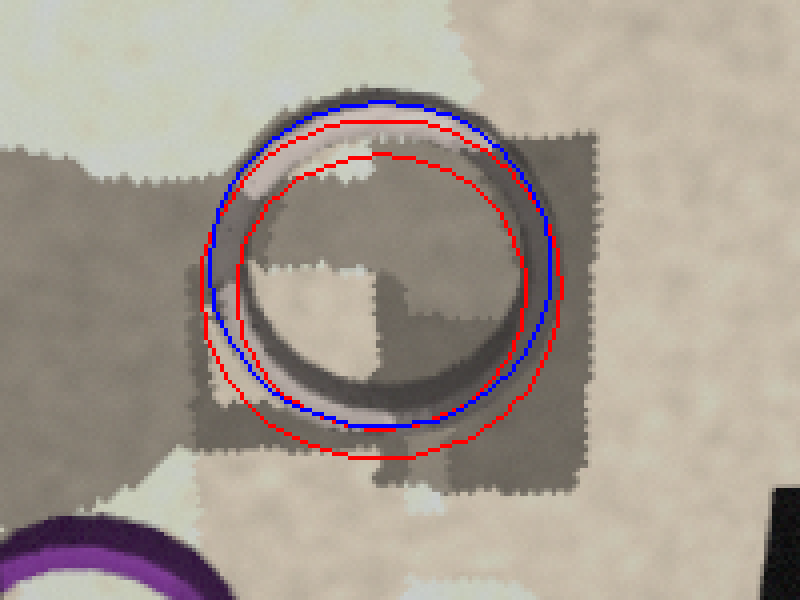

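Request:
send_rows(series=[{"delta_pos": [0, -0.28, 2.5], "turn": 0, "jaw": 0}, {"delta_pos": [0, -0.28, 5.5], "turn": 0, "jaw": 0}, {"delta_pos": [0, -0.28, 8.3], "turn": 0, "jaw": 0}, {"delta_pos": [0, -0.28, 9.9], "turn": 0, "jaw": 0.05}, {"delta_pos": [0, -0.28, 10.5], "turn": 0, "jaw": 0.2}, {"delta_pos": [0, -0.28, 10.5], "turn": 0, "jaw": 0.4}, {"delta_pos": [0, -0.28, 10.5], "turn": 0, "jaw": 0.5}, {"delta_pos": [0, -0.28, 10.5], "turn": 0, "jaw": 0.5}], force=20)

```text
clock: 9.62
tool_pos: [0.4691, -0.278, 0.018]
eef_rot: [0.94, 0.342, 0.001, 0.001]
contact_force: [-0.4, -0.5, -1.0]
opening: 0.699
```

```bash
python3 - <<'E'
from ov import *
for i in range(4): vision.snapshot('side')
look('w10');ov('w10',.031,(230,250,400,400),'w10m')
E
```

```text
9.8167 [ 0.4686 -0.2787  0.0177] [9.397e-01 3.419e-01 6.000e-04 5.000e-04] 0.6977244692967084 [-0.49  0.29  2.23] [ 0.58  0.97 -0.22  1.94  0.65  0.31  0.53]
```

View pics/w10m.png

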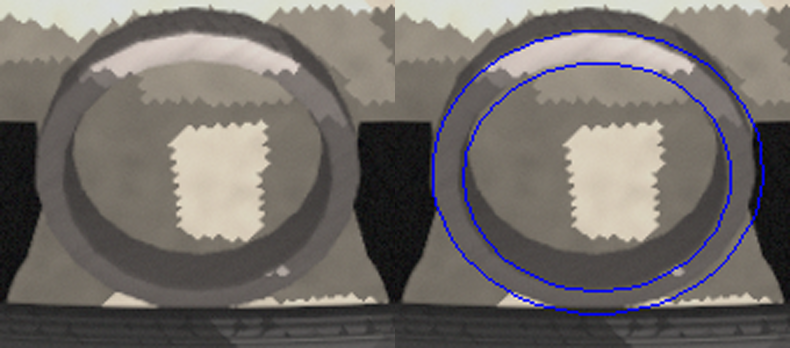

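Request:
send_rows(series=[{"delta_pos": [0, 0, -1.2], "turn": 0, "jaw": 0.6}, {"delta_pos": [0, 0, -4.5], "turn": 0, "jaw": 0.6}, {"delta_pos": [0.4, -0.2, -8.3], "turn": 0, "jaw": 0.6}, {"delta_pos": [2.6, -1.5, -11], "turn": -3, "jaw": 0.6}, {"delta_pos": [5.4, -3.2, -12.8], "turn": -8, "jaw": 0.6}, {"delta_pos": [8.6, -5.1, -13.2], "turn": -12, "jaw": 0.6}, {"delta_pos": [11.8, -7, -13.2], "turn": -16, "jaw": 0.6}, {"delta_pos": [15, -8.9, -13.2], "turn": -20, "jaw": 0.6}], force=30)

```text
clock: 10.53
tool_pos: [0.5263, -0.1128, 0.1499]
eef_rot: [0.865, 0.501, 0.001, 0.001]
contact_force: [0.5, 0.8, -1.3]
opening: 0.692
```

Request:
send_rows(series=[{"delta_pos": [3.8, -0.7, 0], "turn": -3, "jaw": 0.6}, {"delta_pos": [7.7, -1.4, 0], "turn": -6, "jaw": 0.6}, {"delta_pos": [11.6, -2.1, 0], "turn": -9, "jaw": 0.6}, {"delta_pos": [15.5, -2.8, 0], "turn": -12, "jaw": 0.6}, {"delta_pos": [19.4, -3.5, 0], "turn": -12, "jaw": 0.6}, {"delta_pos": [23.2, -4.3, 0], "turn": -12, "jaw": 0.6}, {"delta_pos": [26.5, -4.9, 0], "turn": -12, "jaw": 0.6}, {"delta_pos": [28, -5.1, 0], "turn": -12, "jaw": 0.6}])

```text
clock: 11.2
tool_pos: [0.6219, 0.1611, 0.1494]
eef_rot: [0.807, 0.59, 0.002, -0.002]
contact_force: [-0.3, 0.1, -0.2]
opening: 0.694
```

Request:
send_rows(series=[{"delta_pos": [0, 0, 0.8], "turn": 0, "jaw": 0.6}, {"delta_pos": [0, 0, 2.2], "turn": 0, "jaw": 0.6}, {"delta_pos": [0, 0, 4], "turn": 0, "jaw": 0.6}, {"delta_pos": [0, 0, 5], "turn": 0, "jaw": 0.6}, {"delta_pos": [0, 0, 5], "turn": 0, "jaw": 0.6}, {"delta_pos": [0, 0, 5], "turn": 0, "jaw": 0.6}])

```text
clock: 11.7
tool_pos: [0.6211, 0.1527, 0.0982]
eef_rot: [0.809, 0.587, -0.001, 0.0]
contact_force: [0.2, 0.3, -0.1]
opening: 0.694
```

```bash
python3 - <<'E'
from ov import *
look('w11');ov('w11',.031,(230,200,400,400),'w11m');look('s11','side')
E
```

```text
11.7 [0.6211 0.1527 0.0982] [ 8.094e-01  5.873e-01 -1.000e-03  1.000e-04] 0.6942013004070431 [ 0.21  0.3  -0.13] [-0.06  0.94 -0.47  1.62  0.58  0.73  0.44]
11.75 [0.6217 0.1534 0.099 ] [ 8.093e-01  5.874e-01 -0.000e+00  2.000e-04] 0.6952116486161669 [ 0.2   0.52 -0.08] [-0.06  0.94 -0.47  1.62  0.58  0.73  0.44]
```

View pics/w11m.png

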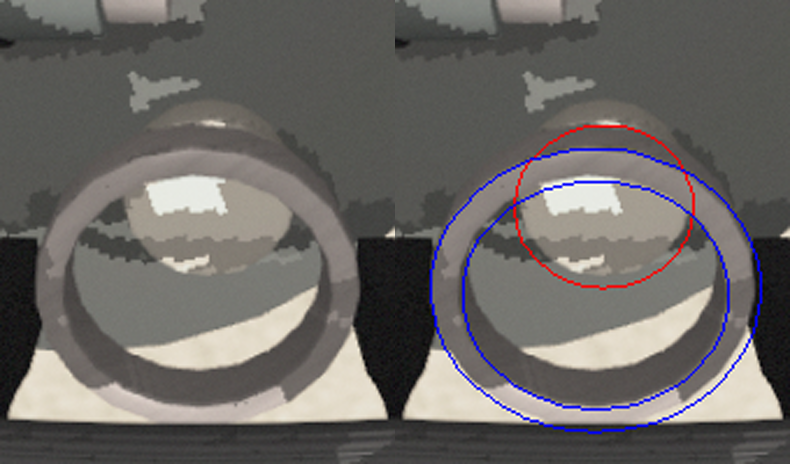

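View pics/w11.png

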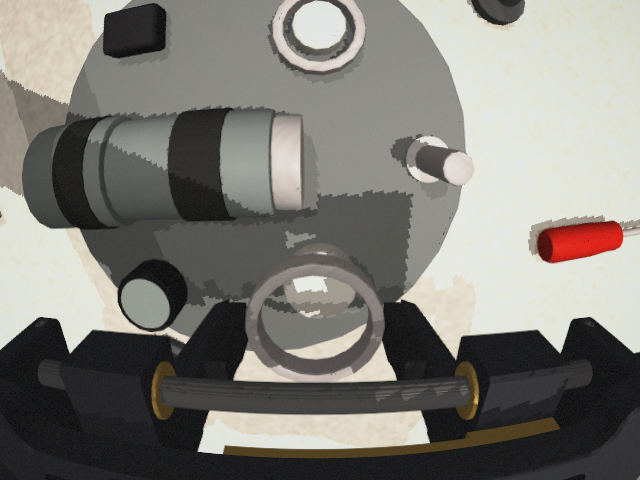

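Request:
send_rows(series=[{"delta_pos": [0.15, 0.05, 0.7], "turn": 0, "jaw": 0.6}, {"delta_pos": [0.28, 0.1, 1.6], "turn": 0, "jaw": 0.6}, {"delta_pos": [0.28, 0.1, 2.5], "turn": 0, "jaw": 0.6}, {"delta_pos": [0.28, 0.1, 2.9], "turn": 0, "jaw": 0.6}, {"delta_pos": [0.28, 0.1, 2.9], "turn": 0, "jaw": 0.6}, {"delta_pos": [0.28, 0.1, 2.9], "turn": 0, "jaw": 0.6}])

```text
clock: 12.3
tool_pos: [0.6231, 0.1565, 0.0692]
eef_rot: [0.809, 0.588, -0.0, -0.0]
contact_force: [-0.1, 0.2, -0.9]
opening: 0.691
```

```bash
python3 - <<'E'
from ov import *
look('w12');ov('w12',.031,(230,200,400,400),'w12m')
E
```

```text
12.3 [0.6231 0.1565 0.0692] [ 8.090e-01  5.879e-01 -5.000e-04 -1.000e-04] 0.691002307593026 [-0.11  0.19 -0.89] [-0.08  0.98 -0.45  1.62  0.61  0.69  0.42]
```

View pics/w12m.png

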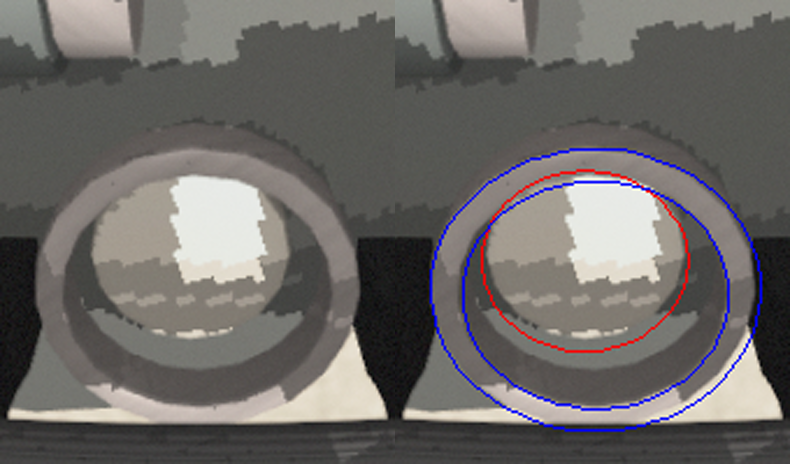

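Request:
send_rows(series=[{"delta_pos": [-0.13, 0, 0.1], "turn": 0, "jaw": 0.6}, {"delta_pos": [-0.13, 0, 0.4], "turn": 0, "jaw": 0.6}, {"delta_pos": [-0.13, 0, 0.9], "turn": 0, "jaw": 0.6}, {"delta_pos": [-0.13, 0, 1.2], "turn": 0, "jaw": 0.6}, {"delta_pos": [-0.13, 0, 1.2], "turn": 0, "jaw": 0.6}])

```text
clock: 12.77
tool_pos: [0.6225, 0.155, 0.0568]
eef_rot: [0.809, 0.588, -0.001, -0.0]
contact_force: [-0.5, 1.4, 0.1]
opening: 0.7
```

```bash
python3 - <<'E'
from ov import *
look('w13');ov('w13',.031,(230,200,400,400),'w13m')
E
```

```text
12.7667 [0.6225 0.155  0.0568] [ 8.090e-01  5.878e-01 -7.000e-04 -1.000e-04] 0.7000977048674637 [-0.49  1.38  0.09] [-0.08  1.   -0.44  1.62  0.62  0.67  0.41]
```

View pics/w13m.png

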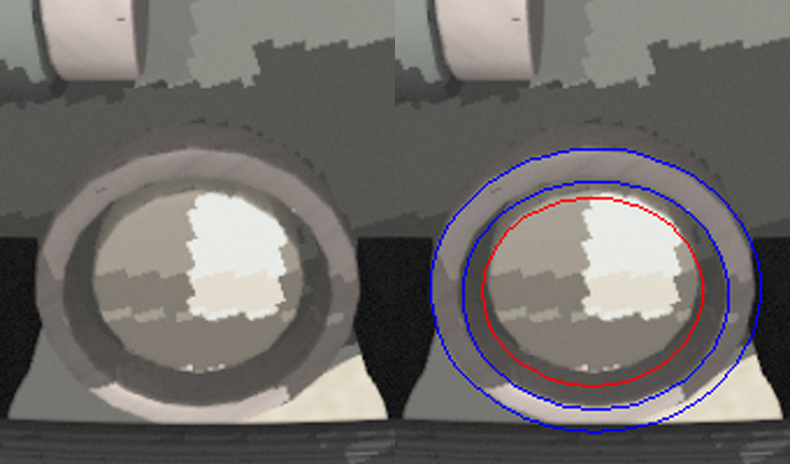

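Request:
send_rows(series=[{"delta_pos": [0, 0, 0.4], "turn": 0, "jaw": 0.6}, {"delta_pos": [0, 0, 0.75], "turn": 0, "jaw": 0.6}, {"delta_pos": [0, 0, 0.85], "turn": 0, "jaw": 0.6}, {"delta_pos": [0, 0, 0.85], "turn": 0, "jaw": 0.6}, {"delta_pos": [0, 0, 0.85], "turn": 0, "jaw": 0.6}])

```text
clock: 13.23
tool_pos: [0.623, 0.1553, 0.0491]
eef_rot: [0.809, 0.588, -0.0, -0.0]
contact_force: [0.6, 0.3, 0.1]
opening: 0.692
```

Request:
send_rows(series=[{"delta_pos": [0, 0, 0.1], "turn": 0, "jaw": 0.6}, {"delta_pos": [0, 0, 0.1], "turn": 0, "jaw": 0.15}, {"delta_pos": [0, 0, 0.1], "turn": 0, "jaw": 0.1}, {"delta_pos": [0, 0, 0.1], "turn": 0, "jaw": 0.1}, {"delta_pos": [0, 0, -0.6], "turn": 0, "jaw": 0.1}, {"delta_pos": [0, 0, -3], "turn": 0, "jaw": 0.1}, {"delta_pos": [0, 0, -6], "turn": 0, "jaw": 0.1}, {"delta_pos": [0, 0, -8], "turn": 0, "jaw": 0.1}])

```text
clock: 13.9
tool_pos: [0.6236, 0.1559, 0.1319]
eef_rot: [0.809, 0.588, 0.001, 0.0]
contact_force: [1.3, -0.5, 0.3]
opening: 0.9
```

```bash
python3 - <<'E'
from ov import *
for i in range(3): vision.snapshot('side')
look('w14');look('s14','side')
cv2.imwrite('pics/s14c.png',cv2.resize(pickle.load(open('s14.pkl','rb'))[2][130:265,235:405],(756,600),interpolation=cv2.INTER_CUBIC))
E
```

```text
14.05 [0.6242 0.1559 0.1315] [8.091e-01 5.877e-01 2.000e-03 6.000e-04] 0.9050447324021479 [ 0.21 -0.18  0.23] [-0.05  0.9  -0.5   1.6   0.56  0.79  0.46]
14.1 [0.6232 0.1553 0.1299] [8.090e-01 5.878e-01 5.000e-04 3.000e-04] 0.8961855750717241 [-0.21 -0.21 -0.52] [-0.05  0.9  -0.5   1.6   0.56  0.79  0.46]
```

View pics/w14.png

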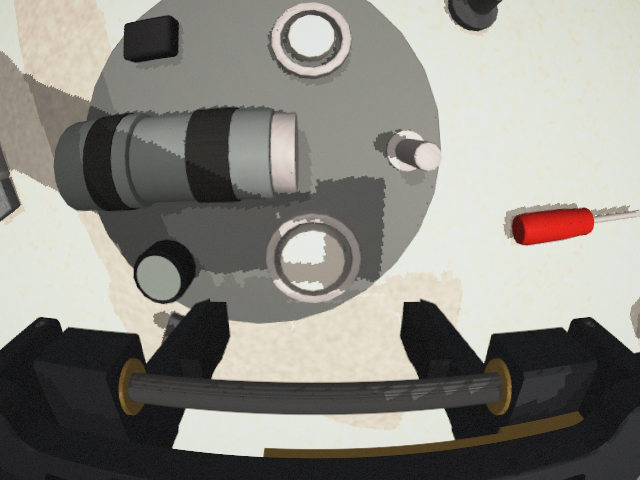

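View pics/s14c.png

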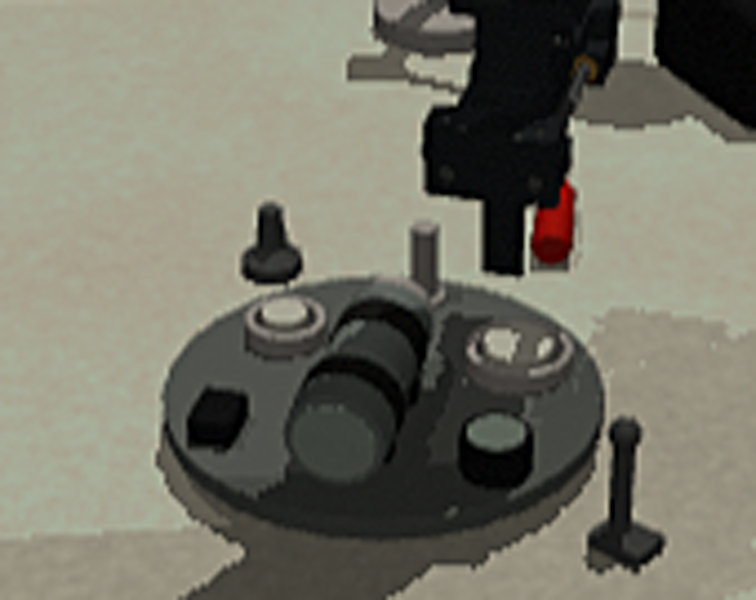

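Request:
send_rows(series=[{"delta_pos": [0.5, -0.6, -0.5], "turn": 7, "jaw": 0.2}, {"delta_pos": [1.5, -1.8, -0.5], "turn": 14, "jaw": 0.3}, {"delta_pos": [2.6, -3.1, -0.5], "turn": 21, "jaw": 0.4}, {"delta_pos": [3.7, -4.4, -0.5], "turn": 28, "jaw": 0.4}, {"delta_pos": [4.7, -5.6, -0.5], "turn": 35, "jaw": 0.4}, {"delta_pos": [5.5, -6.6, -0.5], "turn": 42, "jaw": 0.4}, {"delta_pos": [5.9, -7, -0.5], "turn": 49, "jaw": 0.4}, {"delta_pos": [5.9, -7, -0.5], "turn": 56, "jaw": 0.4}])

```text
clock: 14.82
tool_pos: [0.5725, 0.2351, 0.1328]
eef_rot: [0.99, 0.138, -0.002, -0.0]
contact_force: [0.1, 0.9, -0.6]
opening: 0.605
```

Request:
send_rows(series=[{"delta_pos": [0, 0, 0], "turn": 7, "jaw": 0.4}, {"delta_pos": [0, 0, 0], "turn": 14, "jaw": 0.4}, {"delta_pos": [0, 0, 0], "turn": 21, "jaw": 0.4}, {"delta_pos": [0, 0, 0], "turn": 28, "jaw": 0.4}, {"delta_pos": [0, 0, 0], "turn": 34, "jaw": 0.4}, {"delta_pos": [0, 0, 0], "turn": 34, "jaw": 0.4}, {"delta_pos": [0, 0, 0], "turn": 34, "jaw": 0.4}])

```text
clock: 15.4
tool_pos: [0.5739, 0.2327, 0.1331]
eef_rot: [0.988, -0.155, -0.001, 0.001]
contact_force: [-0.3, 0.3, 0.0]
opening: 0.601
```

```bash
python3 - <<'E'
from ov import *
vision.snapshot('side');look('w15')
E
```

```text
15.45 [0.5741 0.2328 0.1333] [ 9.879e-01 -1.549e-01 -6.000e-04  7.000e-04] 0.6018006093875804 [0.39 0.33 0.43] [-0.43  0.83 -0.06  1.68  0.07  0.64 -0.84]
```

View pics/w15.png

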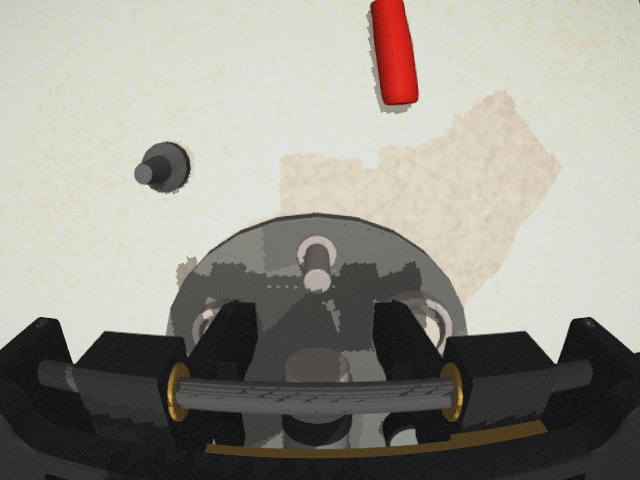

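```bash
python3 - <<'E'
from ov import *
s,P,im=pickle.load(open('w15.pkl','rb'))
print(plane(P,(317,280),.08,1),plane(P,(316,250),.034,1))
g=np.array([.5746,.2332]); print(proj(P,[[*g,.08],[*g,.034]],1))
E
```

```text
[0.57487845 0.23443618 0.08      ] [0.57498443 0.23619597 0.034     ]
[[317.20218809 282.10887411]
 [316.82618596 254.23205065]]
```

Request:
send_rows(series=[{"delta_pos": [0.03, -0.12, 1.5], "turn": 0, "jaw": 0.4}, {"delta_pos": [0.03, -0.12, 4], "turn": 0, "jaw": 0.4}, {"delta_pos": [0.03, -0.12, 6.3], "turn": 0, "jaw": 0.4}, {"delta_pos": [0.03, -0.12, 7.4], "turn": 0, "jaw": 0.5}, {"delta_pos": [0.03, -0.12, 7.4], "turn": 0, "jaw": 0.7}, {"delta_pos": [0.03, -0.12, 7.4], "turn": 0, "jaw": 0.9}, {"delta_pos": [0.03, -0.12, 7.4], "turn": 0, "jaw": 1}, {"delta_pos": [0.03, -0.12, 7.4], "turn": 0, "jaw": 1}], force=30)

```text
clock: 16.17
tool_pos: [0.5763, 0.2345, 0.0616]
eef_rot: [0.988, -0.156, 0.001, -0.001]
contact_force: [-0.0, 1.4, 0.3]
opening: 0.244
```

```bash
python3 - <<'E'
from ov import *
for i in range(4): vision.snapshot('side')
look('w16')
E
```

```text
16.3667 [0.576  0.2345 0.0615] [ 9.877e-01 -1.564e-01  8.000e-04 -6.000e-04] 0.1683727397559632 [ 0.41 -1.03  6.17] [-0.43  0.94 -0.05  1.7   0.08  0.5  -0.85]
```

View pics/w16.png

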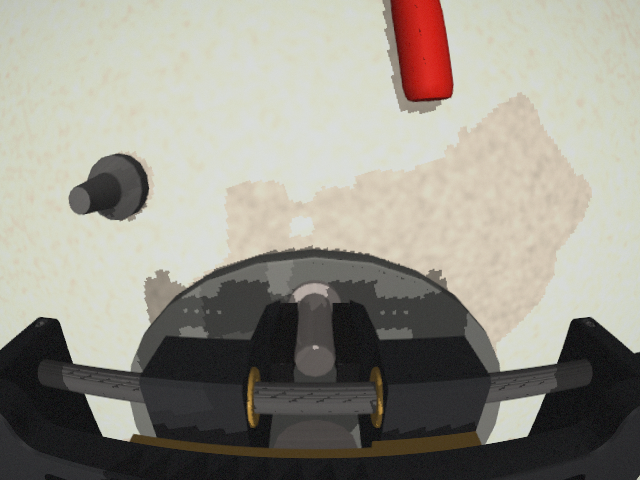

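Request:
send_rows(series=[{"delta_pos": [-0.52, 0.01, 0], "turn": -3, "jaw": 1}, {"delta_pos": [-1.31, 0.09, 0], "turn": -7.5, "jaw": 1}, {"delta_pos": [-2.08, 0.22, 0], "turn": -12, "jaw": 1}, {"delta_pos": [-2.84, 0.41, 0], "turn": -16.5, "jaw": 1}, {"delta_pos": [-3.58, 0.66, 0], "turn": -21, "jaw": 1}, {"delta_pos": [-4.31, 0.97, 0], "turn": -25.5, "jaw": 1}, {"delta_pos": [-5, 1.34, 0], "turn": -30, "jaw": 1}, {"delta_pos": [-5.66, 1.76, 0], "turn": -34.5, "jaw": 1}], force=35)

```text
clock: 17.08
tool_pos: [0.5178, 0.2356, 0.0615]
eef_rot: [0.989, 0.145, 0.002, -0.001]
contact_force: [2.6, -0.4, 4.2]
opening: 0.167
```

```bash
python3 - <<'E'
from ov import *
look('w17');look('s17','side')
s=pickle.load(open('s17.pkl','rb'))
cv2.imwrite('pics/s17c.png',cv2.resize(s[2][130:265,235:405],(756,600),interpolation=cv2.INTER_CUBIC))
E
```

```text
17.0833 [0.5178 0.2356 0.0615] [ 9.894e-01  1.449e-01  2.400e-03 -8.000e-04] 0.16727541487328532 [ 2.59 -0.39  4.18] [-0.42  0.9  -0.16  1.87  0.33  0.39 -0.53]
17.1333 [0.5158 0.2351 0.0614] [ 9.891e-01  1.472e-01  1.000e-03 -4.000e-04] 0.17067219487484078 [-0.5  -0.12  6.62] [-0.42  0.9  -0.16  1.87  0.33  0.39 -0.53]
```

View pics/s17c.png

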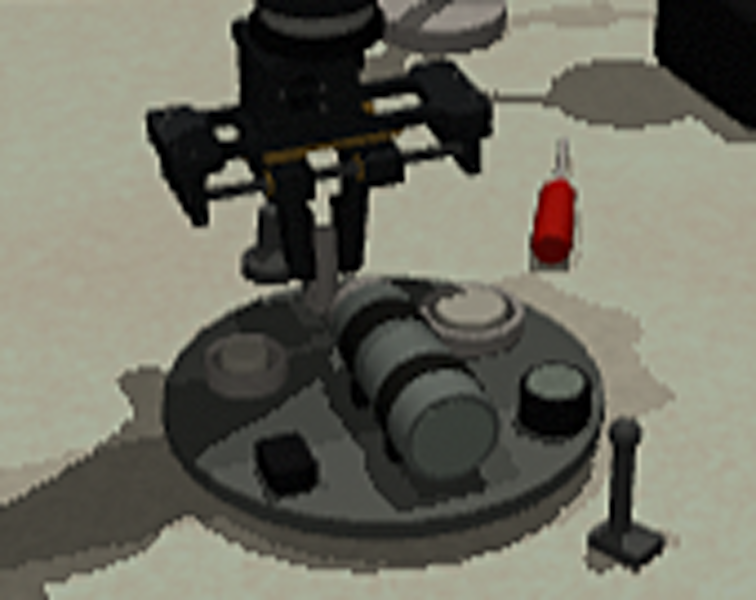

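View pics/w17.png

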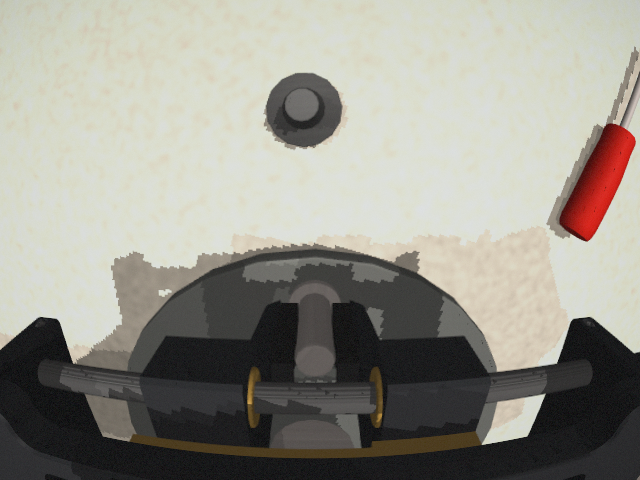

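Request:
send_rows(series=[{"delta_pos": [-0.78, 0.03, 0], "turn": -4.5, "jaw": 1}, {"delta_pos": [-1.56, 0.12, 0], "turn": -9, "jaw": 1}, {"delta_pos": [-2.33, 0.28, 0], "turn": -13.5, "jaw": 1}, {"delta_pos": [-3.09, 0.49, 0], "turn": -18, "jaw": 1}, {"delta_pos": [-3.83, 0.76, 0], "turn": -22.5, "jaw": 1}, {"delta_pos": [-4.46, 1.05, 0], "turn": -26.5, "jaw": 1}, {"delta_pos": [-4.85, 1.25, 0], "turn": -29, "jaw": 1}, {"delta_pos": [-4.85, 1.25, 0], "turn": -29, "jaw": 1}])

```text
clock: 17.85
tool_pos: [0.474, 0.2103, 0.0614]
eef_rot: [0.922, 0.387, 0.002, -0.001]
contact_force: [1.0, 2.2, 6.0]
opening: 0.17
```

```bash
python3 - <<'E'
from ov import *
for i in range(3): vision.snapshot('side')
look('w18');look('s18','side');look('c18','scene')
s=pickle.load(open('s18.pkl','rb'))
cv2.imwrite('pics/s18c.png',cv2.resize(s[2][150:270,245:395],(750,600),interpolation=cv2.INTER_CUBIC))
s=pickle.load(open('c18.pkl','rb'))
cv2.imwrite('pics/c18c.png',cv2.resize(s[2][230:350,280:440],(800,600),interpolation=cv2.INTER_CUBIC))
E
```

```text
18.0 [0.4746 0.2109 0.0614] [ 9.223e-01  3.864e-01  2.400e-03 -9.000e-04] 0.17068053802466576 [1.16 2.64 7.48] [-0.38  0.87 -0.21  2.02  0.56  0.3  -0.26]
18.05 [0.4747 0.2109 0.0614] [ 9.223e-01  3.864e-01  2.400e-03 -9.000e-04] 0.16678047999917595 [0.2  1.71 7.13] [-0.38  0.87 -0.21  2.02  0.56  0.3  -0.26]
18.1 [0.4747 0.2109 0.0614] [ 9.223e-01  3.864e-01  2.400e-03 -9.000e-04] 0.16944985436199175 [0.28 1.98 6.35] [-0.38  0.87 -0.21  2.02  0.56  0.3  -0.26]
```

View pics/s18c.png

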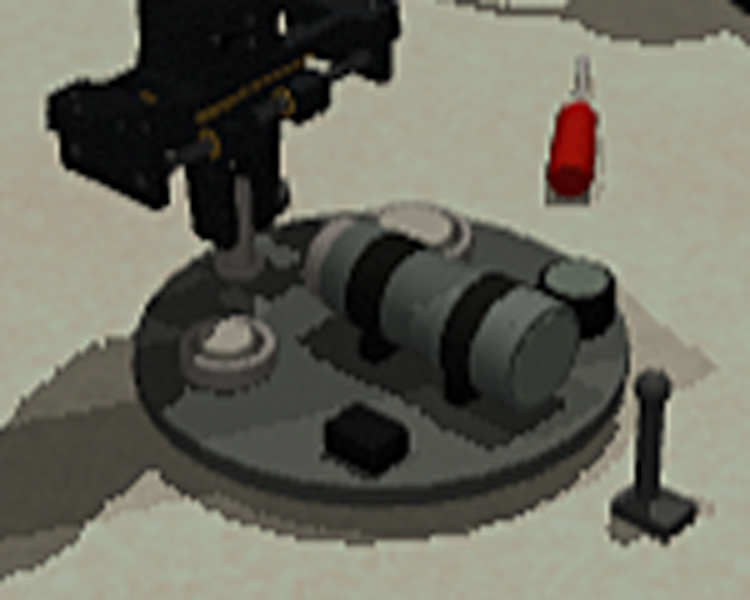

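View pics/c18c.png

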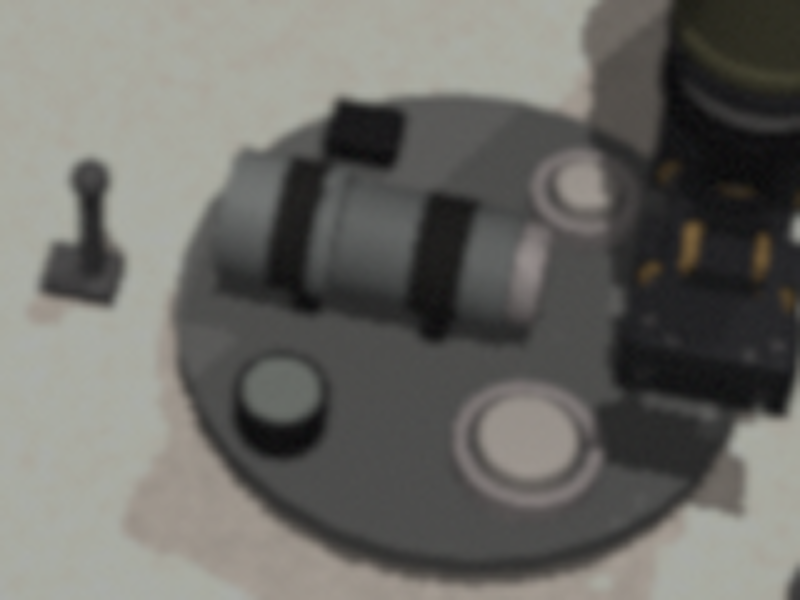

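View pics/w18.png

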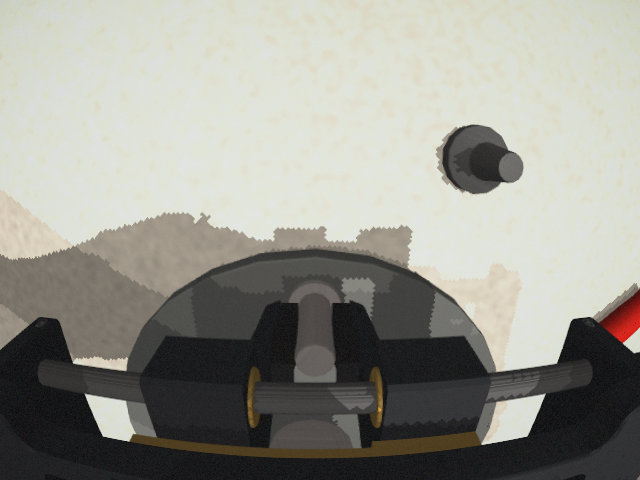

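```bash
cat > fit.py <<'E'
from h import *
import pickle
o=pickle.load(open('o0.pkl','rb'))
Ps={c:o[c][1] for c in('side','scene')}
L={'thick':(-.04,.069,.048),'thin':(-.04,-.069,.048),'grip':(-.1,0,.08)}
B={'side':{'thick':(351.2,206.6),'thin':(298.5,199.6),'grip':(330.2,180.2),'stub':(346.5,226.4),'ball':(375.2,226.7)},
'scene':{'thick':(346.4,307.9),'thin':(409.6,295.4),'grip':(388.4,315.6),'stub':(330.9,269.1),'ball':(297.4,264.4)}}
def run(A,cams):
    def res(p):
        x,y,t0,t1,a,sx,sy=p;e=[]
        for c in cams:
            for D,t in((B,t0),(A,t1)):
                for k,uv in D[c].items():
                    if k=='ball': X=[x+.165*np.cos(a),y+.165*np.sin(a),.072]
                    else:
                        l=L.get(k,(sx,sy,.054)); X=[x+l[0]*np.cos(t)-l[1]*np.sin(t),y+l[0]*np.sin(t)+l[1]*np.cos(t),l[2]]
                    e+=list(proj(Ps[c],X,0)[0]-uv)
        return np.array(e)
    s=least_squares(res,[.544,.138,-1.88,-.8,-.77,.06,.07],x_scale=.01);p=s.x
    print(cams,'hub',p[:2].round(4),'t0,t1,a',p[2:5].round(4),'stub',p[5:].round(4),'ERR deg',np.degrees(p[4]-p[3]).round(2)); print(s.fun.reshape(-1,2).round(1).tolist())
E
python3 - <<'E'
from fit import *
A={'side':{'thin':(292.6,216.2),'stub':(360.2,205.4),'ball':(375.2,226.7)},
'scene':{'thick':(385.0,317.2),'stub':(336.2,307.2),'ball':(297.4,264.8)}}
run(A,['side']);run(A,['scene']);run(A,['side','scene'])
E
python3 - <<'E'
import pickle,cv2
from h import *
ims=[]
for tag,c in(('s18',(250,160,400,265)),('c18',(280,235,430,340))):
    s,P,im=pickle.load(open(''+tag+'.pkl','rb')); v=cv2.resize(im,None,fx=5,fy=5,interpolation=cv2.INTER_CUBIC)
    h=np.array([.5442,.1378])
    for ang,col in((-.765,(0,255,0)),(-.80,(0,0,255))):
        for z in(.064,.092,.03):
            d=np.array([np.cos(ang),np.sin(ang)])
            r0=-.032 if z>.05 else -.125
            q=proj(P,[[*(h+r0*d),z],[*(h+(.165 if z==.064 else .105)*d),z]],0)*5+2
            cv2.line(v,tuple(map(int,q[0])),tuple(map(int,q[1])),col,1)
    ims.append(v[c[1]*5:c[3]*5,c[0]*5:c[2]*5])
cv2.imwrite('pics/axA.png',ims[0]);cv2.imwrite('pics/axB.png',ims[1])
E
```

```text
['side'] hub [0.5462 0.1378] t0,t1,a [-1.8561 -0.7682 -0.7795] stub [0.0637 0.0744] ERR deg -0.65
[[0.6, -1.2], [0.4, -0.3], [-0.1, -0.3], [-0.2, 0.1], [0.4, 0.5], [-1.6, 0.6], [0.1, -0.3], [0.4, 0.5]]
['scene'] hub [0.547  0.1385] t0,t1,a [-1.8741 -0.7977 -0.7865] stub [0.0618 0.0758] ERR deg 0.64
[[-0.1, -0.1], [-0.2, -0.0], [0.0, 0.4], [0.0, 0.2], [0.2, 0.3], [0.1, -0.5], [-0.2, -0.1], [0.2, -0.1]]
['side', 'scene'] hub [0.5466 0.1381] t0,t1,a [-1.8683 -0.7914 -0.7834] stub [0.0622 0.0754] ERR deg 0.46
[[0.9, -1.1], [0.9, -0.5], [0.5, -0.4], [0.2, -0.2], [0.4, 0.5], [-1.6, 0.1], [0.2, -0.3], [0.4, 0.5], [0.1, -0.1], [-0.1, -0.4], [0.4, 0.1], [0.1, 0.1], [0.2, 0.3], [0.4, -0.8], [-0.1, -0.3], [0.2, -0.1]]
```

View pics/axA.png

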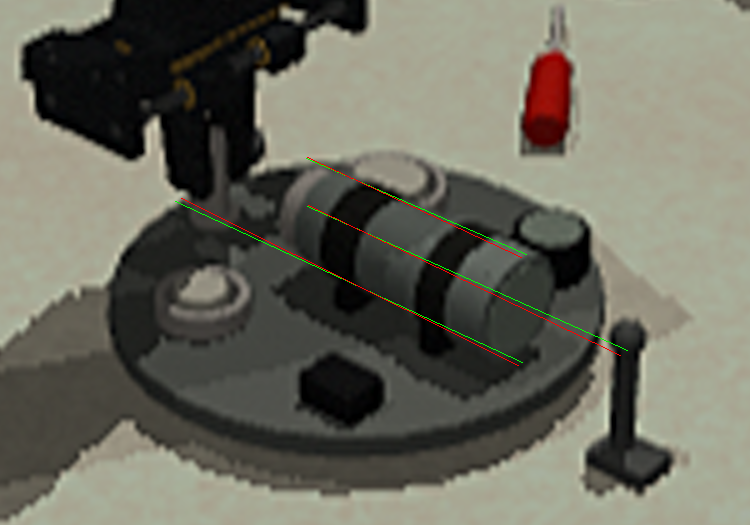

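View pics/axB.png

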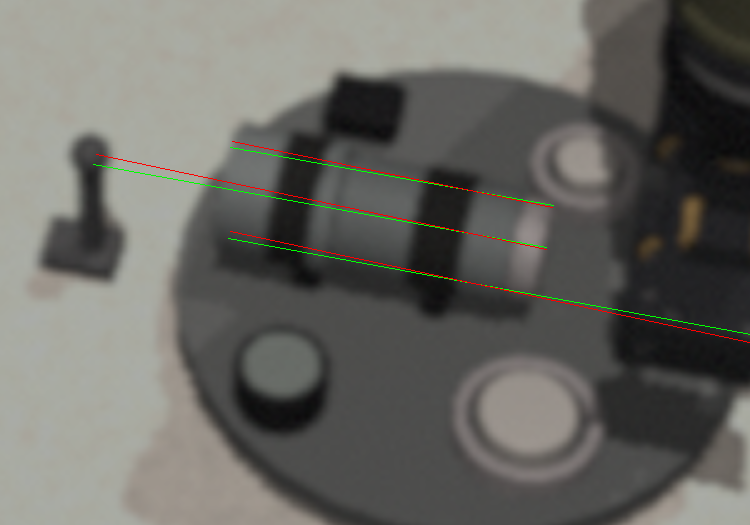

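```bash
python3 - <<'E'
from h import *
im=cv2.imread('pics/wrist0.png')
cv2.imwrite('pics/z1.png',cv2.resize(im[0:210,110:390],(800,600),interpolation=cv2.INTER_CUBIC))
cv2.imwrite('pics/z2.png',cv2.resize(im[165:215,325:385],(720,600),interpolation=cv2.INTER_CUBIC))
E
```

```text
(no output)
```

View pics/z1.png

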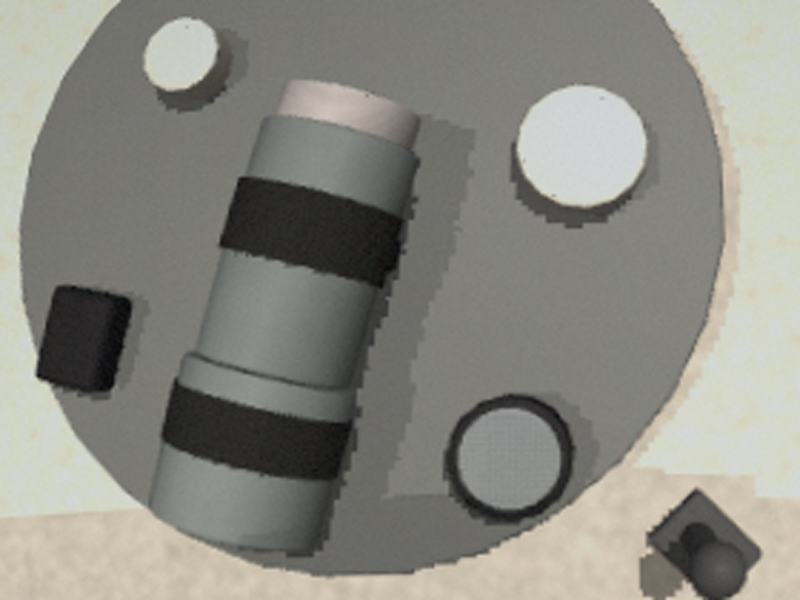

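View pics/z2.png

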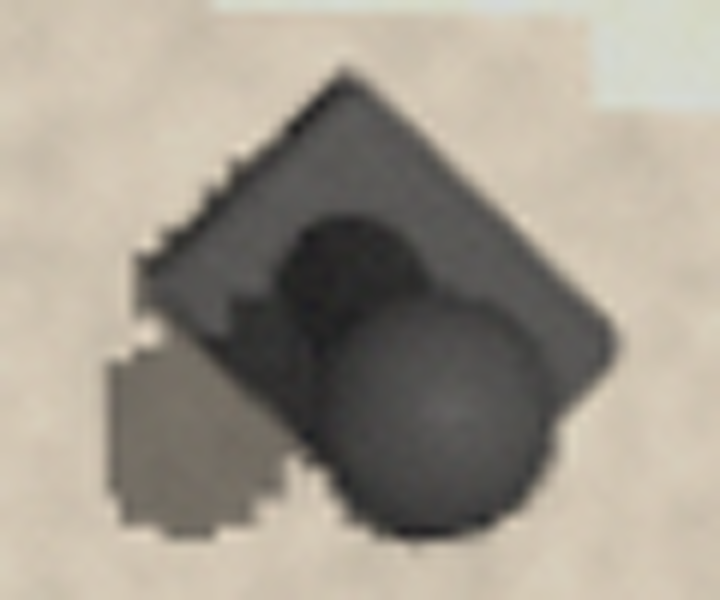

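```bash
python3 - <<'E'
from h import *
import pickle
P=pickle.load(open('o0.pkl','rb'))['wrist'][1]
# wrist0.png taken at t~0.1, o0 at ~1.3 : both at rest
f=lambda u,v:((u+.5)/2.857-.5+110,(v+.5)/2.857-.5)
E=[f(*p) for p in [(20,235),(35,150),(75,60),(112,10),(722,240),(708,130),(680,55),(650,5),(90,460),(140,505),(345,575),(470,555),(580,495),(650,430),(700,340)]]
thick=f(582.5,146.5);thin=f(183,54);ball=(360.8,199.1)
def cam(q):
    D=np.eye(4);D[:3,:3]=cv2.Rodrigues(np.array([q[0],q[1],0]))[0];D[2,3]=q[2]
    return {'intrinsics':P['intrinsics'],'extrinsics':D@P['extrinsics']}
def res(p,w):
    x,y,t,a=p[:4];C=cam(p[4:7]);e=[]
    for k,(lx,ly) in ((thick,(-.04,.069)),(thin,(-.04,-.069))):
        X=[x+lx*np.cos(t)-ly*np.sin(t),y+lx*np.sin(t)+ly*np.cos(t),.048];e+=list(proj(C,X,1)[0]-k)
    e+=list(proj(C,[x+.165*np.cos(a),y+.165*np.sin(a),.072],1)[0]-ball)
    for q in E: e.append((np.hypot(*(plane(C,q,.030,1)[:2]-[x,y]))-.125)*1500)
    return np.r_[e,p[4]*w,p[5]*w,p[6]*w*2]
for w in (1e6,200,30):
    s=least_squares(res,[.545,.138,-1.88,-.77,0,0,0],args=(w,),x_scale=.01);p=s.x
    print(w,p.round(4),'need deg',np.degrees(p[3]-p[2]).round(2),'cost',s.cost.round(2));print(s.fun.round(1))
p=s.x
E
```

```text
1000000.0 [ 0.5449  0.1372 -1.8899 -0.7654 -0.      0.      0.    ] need deg 64.43 cost 51.64
[-0.2  0.5 -1.3 -0.6  0.5  0.5 -3.1 -3.6 -3.  -2.7 -1.4 -4.3 -3.8 -2.3
 -0.4 -2.1 -2.8 -2.3 -1.9  0.2 -0.4 -0.   0.   0. ]
200 [ 5.4450e-01  1.3970e-01 -1.8866e+00 -7.6490e-01 -2.6000e-03 -8.0000e-04
  4.4000e-03] need deg 64.27 cost 12.86
[-0.9  1.  -0.5  0.6 -0.7 -0.7 -0.5 -0.7  0.   0.4  0.3 -2.3 -1.6  0.
  1.5 -0.3 -1.4 -0.9 -0.6  1.6  1.2 -0.5 -0.2  1.7]
30 [ 0.5526  0.1433 -1.8693 -0.7673 -0.0114 -0.0246  0.0069] need deg 63.14 cost 9.49
[-0.   0.5  0.1  0.8 -0.7 -0.7 -0.9 -1.   0.1  0.8  0.2 -2.2 -1.1  0.8
  1.5 -0.2 -1.  -0.6 -0.5  1.5  1.  -0.3 -0.7  0.4]
```

Request:
send_rows(series=[{"delta_pos": [-0.1, 0, 0], "turn": -0.6, "jaw": 1}, {"delta_pos": [-0.22, 0, 0], "turn": -1.2, "jaw": 1}, {"delta_pos": [-0.22, 0, 0], "turn": -1.2, "jaw": 1}, {"delta_pos": [-0.22, 0, 0], "turn": -1.2, "jaw": 1}])

```text
clock: 18.48
tool_pos: [0.4732, 0.2095, 0.0614]
eef_rot: [0.918, 0.396, 0.003, -0.001]
contact_force: [1.1, 1.9, 7.1]
opening: 0.168
```

```bash
python3 - <<'E'
from ov import *
for i in range(3): vision.snapshot('side')
look('s19','side');look('c19','scene');look('w19')
# lens mid-line overlays: axis line from lens rear to ball
for tag,c in(('s19',(290,180,390,255)),('c19',(290,245,400,325))):
    s,P,im=pickle.load(open(tag+'.pkl','rb'))
    k=8 if tag=='s19' else 7
    cv2.imwrite(f'pics/{tag}z.png',cv2.resize(im[c[1]:c[3],c[0]:c[2]],None,fx=k,fy=k,interpolation=cv2.INTER_CUBIC))
E
```

```text
18.6333 [0.4732 0.2094 0.0614] [ 9.182e-01  3.961e-01  2.500e-03 -9.000e-04] 0.16962489960800844 [1.77 2.33 7.06] [-0.38  0.87 -0.21  2.02  0.57  0.3  -0.25]
18.6833 [0.4732 0.2095 0.0614] [ 9.182e-01  3.961e-01  2.500e-03 -9.000e-04] 0.1684096033077599 [0.42 0.76 6.74] [-0.38  0.87 -0.21  2.02  0.57  0.3  -0.25]
18.7333 [0.4732 0.2095 0.0614] [ 0.9182  0.3961  0.0025 -0.001 ] 0.16884489210919126 [0.76 2.66 7.37] [-0.38  0.87 -0.21  2.02  0.57  0.3  -0.25]
```

View pics/s19z.png

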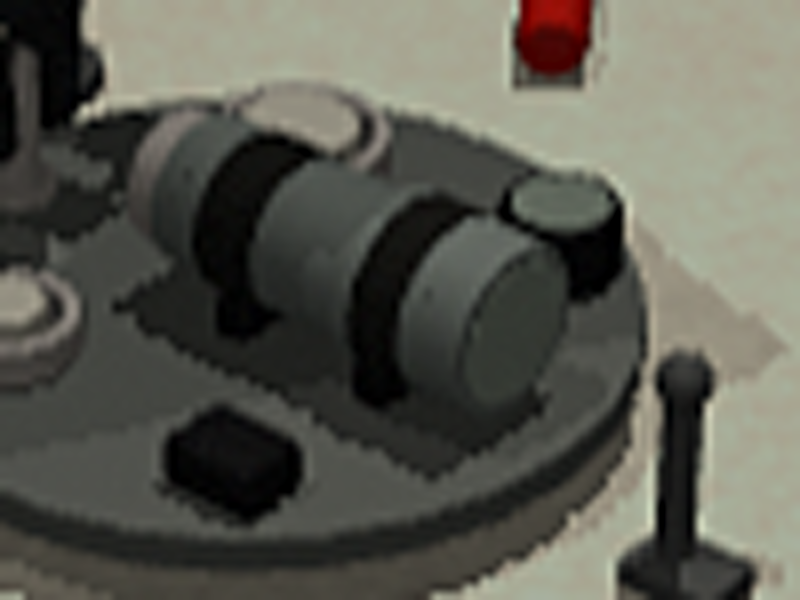

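View pics/c19z.png

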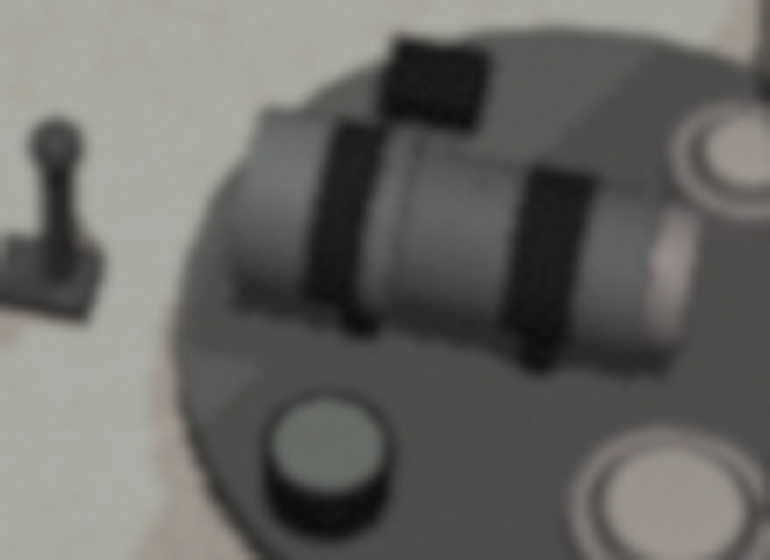

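```bash
python3 - <<'E'
from fit import *
P=Ps['side']; F=plane(P,(354.4,220.2),.064,0)[:2]; b=plane(P,(375.2,226.7),.072,0)[:2]
for h in ((.5462,.1378),(.545,.1375),(.5438,.138),(.5466,.1381)):
    h=np.array(h);print(h,np.hypot(*(F-h)).round(4),np.hypot(*(b-h)).round(4),np.degrees(np.arctan2(*(b-h)[::-1])-np.arctan2(*(F-h)[::-1])).round(2))
f7=lambda u,v:((u+.5)/7-.5+290,(v+.5)/7-.5+245); f8=lambda u,v:((u+.5)/8-.5+290,(v+.5)/8-.5+180)
A={'side':{'stub':f8(560,203),'ball':f8(686,377)},'scene':{'thick':f7(677,502),'thin':f7(757,153),'stub':f7(330,445),'ball':f7(56,144)}}
print(A)
run(A,['side']);run(A,['scene']);run(A,['side','scene'])
E
```

```text
[0.5462 0.1378] 0.1027 0.1631 0.1
[0.545  0.1375] 0.1034 0.1637 -0.12
[0.5438 0.138 ] 0.1046 0.165 -0.21
[0.5466 0.1381] 0.1027 0.163 0.2
{'side': {'stub': (359.5625, 204.9375), 'ball': (375.3125, 226.6875)}, 'scene': {'thick': (386.2857142857143, 316.2857142857143), 'thin': (397.7142857142857, 266.42857142857144), 'stub': (336.7142857142857, 308.14285714285717), 'ball': (297.57142857142856, 265.14285714285717)}}
['side'] hub [0.543  0.1364] t0,t1,a [-1.8922 -0.8212 -0.754 ] stub [0.059  0.0799] ERR deg 3.85
[[-0.2, -0.3], [0.0, -0.4], [0.0, 0.1], [0.1, 0.2], [0.2, 0.1], [-0.1, 0.1], [0.0, 0.1]]
['scene'] hub [0.5459 0.1387] t0,t1,a [-1.8844 -0.7945 -0.7794] stub [0.0612 0.0779] ERR deg 0.86
[[0.1, -0.4], [0.2, 0.1], [0.1, 0.3], [-0.1, 0.1], [0.6, 0.5], [-0.5, 0.2], [-0.7, -0.4], [-0.0, -0.2], [0.4, -0.2]]
['side', 'scene'] hub [0.5451 0.1382] t0,t1,a [-1.8832 -0.7979 -0.7728] stub [0.0608 0.078 ] ERR deg 1.43
[[0.5, -0.9], [0.6, -0.7], [0.5, -0.3], [0.2, -0.1], [0.2, 0.2], [0.5, -0.3], [0.0, 0.2], [0.3, -0.8], [0.4, -0.2], [0.3, -0.1], [0.0, 0.0], [0.7, 0.6], [-0.5, -0.1], [-0.5, -0.7], [0.2, -0.6], [0.5, -0.1]]
```

Request:
send_rows(series=[{"delta_pos": [-0.09, 0, 0], "turn": -0.5, "jaw": 1}, {"delta_pos": [-0.09, 0, 0], "turn": -0.5, "jaw": 1}, {"delta_pos": [-0.09, 0, 0], "turn": -0.5, "jaw": 1}, {"delta_pos": [-0.09, 0, 0], "turn": -0.5, "jaw": 1}, {"delta_pos": [-0.09, 0, 0], "turn": -0.5, "jaw": 1}, {"delta_pos": [-0.09, 0, 0], "turn": -0.5, "jaw": 1}])

```text
clock: 19.28
tool_pos: [0.4725, 0.2089, 0.0614]
eef_rot: [0.916, 0.4, 0.003, -0.001]
contact_force: [0.4, 2.0, 7.6]
opening: 0.17
```

```bash
python3 - <<'E'
from ov import *
for i in range(4): vision.snapshot('side')
look('s20','side');s,P,im=look('c20','scene')
print(r.get_state()['qd'].round(4), np.degrees(2*np.arcsin(np.hypot(*(s['tool_pos'][:2]-[.576,.2345]))/.2)))
cv2.imwrite('pics/c20z.png',cv2.resize(im[180:380,220:460],None,fx=3,fy=3,interpolation=cv2.INTER_CUBIC))
E
```

```text
19.4833 [0.4726 0.2089 0.0614] [ 0.9165  0.4001  0.0025 -0.001 ] 0.17102893595802102 [-0.02  2.71  6.65] [-0.38  0.87 -0.21  2.02  0.58  0.3  -0.25]
19.5333 [0.4726 0.2089 0.0614] [ 9.165e-01  4.001e-01  2.500e-03 -9.000e-04] 0.16658712581440138 [0.45 0.54 7.04] [-0.38  0.87 -0.21  2.02  0.58  0.3  -0.25]
[ 0.001   0.0003  0.0012 -0.0003  0.0004  0.0011  0.0008] 64.38792014938942
```

View pics/s20.png

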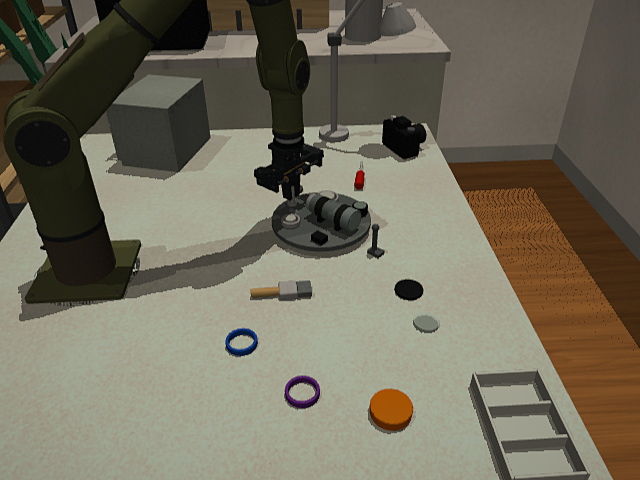

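View pics/c20z.png

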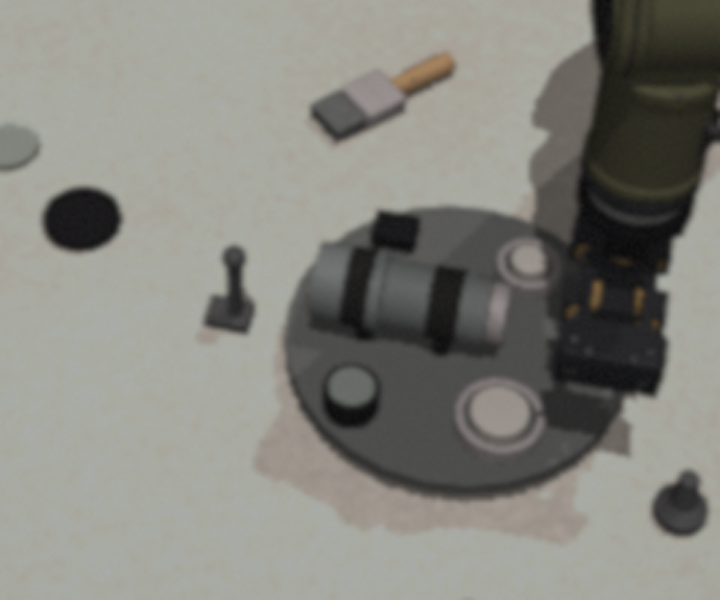

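```bash
python3 -c "
from plant import order
print(order.finish_job())"
```

```text
the job is handed in; nothing more can be done
None
```

I placed both rings on their matching posts, turned the carousel until the lens pointed at the index post, and handed the job in at about 19.5 s while holding it there. The last pictures show the narrow ring flat on the thin post and the wide ring flat on the thick post, both let go. The bystanders look unmoved.

- **Turn angle:** the deck is turned about 64.4° going by the arm's position. I needed about 64°, from the first wrist picture, where different fits gave 63.1–64.4°.
- **Pointing checks before the last 0.5° nudge:** these disagreed. The side camera put the lens on the ball to within about 0.2°. The scene camera said about 0.9° more, and the two fitted together said about 1.4° more. A fit on the side camera alone said nearly 4° more, but it had only one point on the turned deck to work from, so I set it aside.
- **After the nudge:** I only looked at the pictures and did not measure again, so the lens is probably within about 1° of the index post.
- **Hold:** the grip was set to 35 N on the grip post and the joints were still. The wrist sensor showed a steady upward reading of about 7 N that I could not explain, well under the limits.

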